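# Stow the node punch in its spring clips

## Robot

A 7-joint arm with a two-finger parallel gripper is mounted at the origin on the work surface. World frame = base frame: x ahead of the robot, y to its left, z up, the work surface at z = 0. Lengths are in m, angles in rad, forces in N, time in s.
With the tool pointing down it reaches from about 0.4 to 0.875 m from the base axis. Payload 19.3 kg.
Tool frame: the origin (TCP) lies on the centre line of the jaws, within the pads' length; the fingertips stand 8 mm ahead of it and the grasp point (between the pads) lies 11 mm behind it (bot.tip_extent is the distance from the TCP to the fingertips, in m); x points along the fingers, y is the direction in which the jaws open and shut, and the axes are right-handed (so a half turn about x gives the same grasp; the last joint's range is limited). The gripper opens to 85 mm and grips with 20 to 120 N. Pads are 22 mm wide; open, the fingers measure 114 mm over their backs; the gripper's body (76 mm by 85 mm) begins 54 mm behind the grasp point. The pads swing forward as they close: fully open they stand 13 mm farther back than shut.
Start: joints at [-1.209, 0.521, -0.036, 1.599, 0.021, 1.021, -0.113], TCP at [0.262, 0.568, 0.239] pointing down, gripper open.
Joint ranges: [-2.91, 2.91], [-0.3, 2.13], [-1.5, 1.42], [0.17, 2.43], [-1.26, 4.41], [0.16, 1.93], [-2.52, 2.52]. Speed limits (rad/s): [1.89, 1.89, 2.39, 2.39, 3.01, 3.01, 3.01].

## Interface

Orientations are given as [roll, pitch, yaw] about the fixed x, y, z axes, in that order (R = Rz(yaw) Ry(pitch) Rx(roll)).
In Python, from workcell import sensors, imaging, order, bot gives the robot as it stands.
- The arm moves only by the tool arm_command, never from a script. Its argument "commands" is a list of rows, each an object of numbers: "dx", "dy", "dz": the shift along the tool's x, y, z in cm; "twist": the turn about the tool's x in rad. A call has 1 to 12 rows; each row is the pose to reach, as a shift and turn from the pose measured when the call began, along the tool's axes at that moment; what a row does not reach only later rows make up. A row lasts 1/12 s, in which the tool goes at most 41.7 mm and 7.16 degrees, less where a joint would pass 70% of its speed; a pose out of reach is approached as far as the arm can. A call with a gripper value outside its range is refused whole. "grip" is the closure, from -1 (fully open) to 1 (shut), set as the call begins (left out, the last holds). The fingers move at their own pace and stop on an object; "squeeze" is the grip in N (left out, the last holds). Time passes only in rows, so rows that repeat a pose let the fingers close. It gives the time, the measured TCP pose, the force and the opening at its end, in the units of the state.
- sensors.observe(): the state, without advancing time (a new reading comes with each control period).
- imaging.grab_frame(name): name is "scene" or "top" or "wrist"; returns the picture (420x560x3 uint8, red, green, blue); there is no depth.
- imaging.camera_info(name): a dict with "fx", "fy", "cx", "cy" (pixels), "dist_coeffs" ([k1, k2, p1, p2, k3] as OpenCV has them; the pictures are not rectified), "origin" and "attitude" of the camera in the world. Camera axes: x right, y down, z forward; pixel columns grow to the right and rows downward; lengths in m; the calibration is good to about 2 mm. A picture is of the moment at which its call begins: read the wrist's pose just before it. camera_info takes no time and is no camera call; for the wrist camera it gives the pose at the moment of the call.
- order.job_done(): hands the job in, once; it reports no verdict.
The state is a dict: "clock": time; "qpos": joint angles; "qd": joint speeds; "joint_efforts": joint torques, N m; "position": TCP position; "tool_rot": TCP orientation; "force": force on the tool from outside, world axes, zero at the start; "moment": the same for the moment, N m; "grip_width": finger opening in m.
Only numpy, scipy, OpenCV 4.12 (cv2) and the standard library are available. Lean on these libraries where they do the work, as an engineer would, in place of code of your own. Each camera call takes 0.05 s, during which the arm holds its last target.

## Task

Take the node punch out of the sawing cradle and press it down gently between the fingers of both spring clips on the tool rack, steel tip towards the guard block but still clear of it, until the shaft is fully home on the floor of both clips. Then slide it along in the clips until its shoulder just butts against the guard block, without ramming it, and let go. Leave the bamboo cups and the mallet alone.

Things in the scene. Friction and masses are not known exactly. Their poses are not given: they have to be found in the camera images.
- rack: Fixed tool rack: plywood base board 350 x 110 x 15, two 51 mm high risers 124 apart, a sprung steel clip on each. Origin on the bench under the point half-way between the clips; z up, x along the rack from the rear clip to the guard block at its end. A punch lying home in the clips has its axis 66 above the bench, on the line y = 0.
- clip_rear (a point): Centre of the rear clip, 62 mm behind the rack's origin, where the punch's axis lies when home. Two hinged spring-steel fingers, 18 mm long along the rack, rolled red lips 37 mm apart at 91 above the bench, narrowing to 22 at 74, wider below; they yield sideways. A shaft coming from above touches them with its axis about 17 above the seat and may be 3 mm off line.
- clip_front (a point): Centre of the front clip, 62 mm ahead of the rack's origin; same make. Pressing into both clips at once takes 8 to 13 N; with the axis some 8 mm above the seat they snap over and it falls to 5 to 8 N, which holds the shaft up until it is pressed onto the floor. Sliding it endwise takes 6 to 12 N. Between the clips 106 mm are free for gripper fingers, the board 51 below the axis.
- guard: Guard block of the rack that covers the steel tip: dark wood, 45 long x 60 wide, top 95 above the bench, fixed to the rack's end; it bears a push of 25 N at most. Origin and axes are the rack's.
- guard_mouth (a point): Centre of the guard block's face towards the clips, 110 mm ahead of the rack's origin, 66 above the bench: mouth of a level round hole 22 wide and 36 deep for the steel tip. The punch's shoulder, wider than the hole, butts on this face. The tip is clear of the block while the shoulder is more than 25 short of it; at 30 to 38 short the shaft still passes through both clips.
- punch: The node punch as a whole (wooden shaft with steel tip, see punch_mid), same origin and axes as that point.
- punch_mid (a point): Middle of the wooden shaft of the node punch, on its axis. x points along the shaft to the steel tip (y, z turn as it rolls). Shaft 26 thick, 220 long (110 each way), brass ring at the shoulder, steel hoop at the butt; beyond the shoulder a steel tip 14 thick, 25 long. About 0.16 kg, balance point 28 mm towards the tip. At the start it lies level in the cradle's two V blocks, axis 60 above the bench.
- punch_fore (a point): Point on the punch's axis 62 mm from its middle towards the tip: over the front clip when the punch is stowed.
- punch_aft (a point): Point on the punch's axis 62 mm from its middle towards the butt: over the rear clip when the punch is stowed.
- punch_shoulder (a point): Centre of the shaft's front end face (the shoulder), 110 mm from its middle; the steel tip goes on 25 mm beyond.
- cradle: Fixed sawing cradle in which the punch lies: board 190 x 90 x 14 with two V blocks, each 30 mm long, 130 apart, tops 67 above the bench; free space of 100 mm between them. Origin on the bench under its centre, x along the punch.
- cup_a: Bystander: green bamboo cup, 76 wide, 90 high, standing. Origin at the centre of its foot.
- cup_b: Bystander: smaller bamboo cup, 64 wide, 75 high, standing. Origin at the centre of its foot.
- mallet: Bystander: wooden mallet lying on the bench, head 60 x 110 x 60 high, handle 190 long towards -x. Origin under the head's centre.
- clip_floors: The flat steel floors of the two clips, each 18 long x 25 wide, top 53 above the bench, on which the shaft comes to lie. They are screwed to wood and bear 35 N at most. Origin and axes are the rack's.
Mind the look-alikes: they are no part of the job. What is meant by the punch is not black, and is the larger of those in its own colour.

How it is judged:
By the outcome, as a careful person would: the job done as asked, in the order asked, and still so for the second after the job is handed in, with the robot touching nothing.
It also fails if it takes over 70 s, if anything falls off the work surface, if the arm or the gripper's body presses on something with over 40 N, if the wrist force passes 120 N, or if a joint passes its speed limit or range.

## Working session

There is one attempt and no reset: what is moved stays moved. The work goes in short steps, Python scripts to look and compute and a tool call to move; the robot and the scene stay as the last step left them, time stands still between calls to the robot, and variables do not carry over. Pictures are saved under pics/ and viewed, and the job is handed in when it is done.

Besides the shell and the picture viewer there is one more tool, called after "Emit:" as a command line: name --argument value ..., lists and objects as JSON in quotes. arm_command: Moves the arm, as the interface text tells. Its arguments: {"type":"object","properties":{"commands":{"type":"array"},"grip":{"type":"number"},"squeeze":{"type":"number"}},"required":["commands"]}

```bash
ls; mkdir -p pics; python3 - <<'E'
from workcell import sensors, imaging, order, bot
import cv2
s=sensors.observe();print(s)
for n in ("scene","top","wrist"):
    print(n,imaging.camera_info(n))
    cv2.imwrite(f"pics/{n}0.png",imaging.grab_frame(n)[:,:,::-1])
print([a for a in dir(bot) if a[0]!='_'])
E
```

```text
pics
{'clock': 0.0, 'qpos': array([-1.20924792,  0.522018  , -0.03633289,  1.6000104 ,  0.02120356,
        1.021069  , -0.11279847]), 'qd': array([-0.00125232,  0.00100323, -0.0007494 ,  0.00169728,  0.00024099,
       -0.00018986, -0.00010423]), 'joint_efforts': array([ 3.53589201e-05, -9.27090383e+01,  1.98003709e+00, -3.69934845e+01,
        1.78103935e-02,  7.94568274e-03, -3.42691806e-05]), 'position': array([0.26143223, 0.56733943, 0.23872232]), 'tool_rot': array([-1.49988938,  1.56967669, -1.93163956]), 'force': array([ 0.01699031, -1.31409912, -0.07996374]), 'moment': array([ 0.05238861, -0.00262039,  0.03268697]), 'grip_width': 0.08536616507699368}
scene {'fx': 533.4914844618002, 'fy': 533.4914844618002, 'cx': 283.01141893014074, 'cy': 212.3726207574931, 'dist_coeffs': array([-0.10599035,  0.        ,  0.        ,  0.        ,  0.        ]), 'origin': array([1.56348737, 0.77123768, 0.78248579]), 'attitude': array([-2.12422491,  0.00631933,  2.19203751])}
top {'fx': 503.7632190712179, 'fy': 503.7632190712179, 'cx': 278.0878385592974, 'cy': 207.2127850909455, 'dist_coeffs': array([-0.01808775,  0.        ,  0.        ,  0.        ,  0.        ]), 'origin': array([0.46387715, 0.1222331 , 1.35488303]), 'attitude': array([-3.01089969, -0.01887531, -1.562224  ])}
wrist {'fx': 320.4542604048072, 'fy': 320.4542604048072, 'cx': 276.8977239769578, 'cy': 210.80703096238958, 'dist_coeffs': array([0.02196437, 0.        , 0.        , 0.        , 0.        ]), 'origin': array([0.20133067, 0.59569879, 0.37307839]), 'attitude': array([2.87298538e+00, 1.19727905e-03, 1.13872438e+00])}
['IKError', 'tip_extent']
```

View pics/scene0.png

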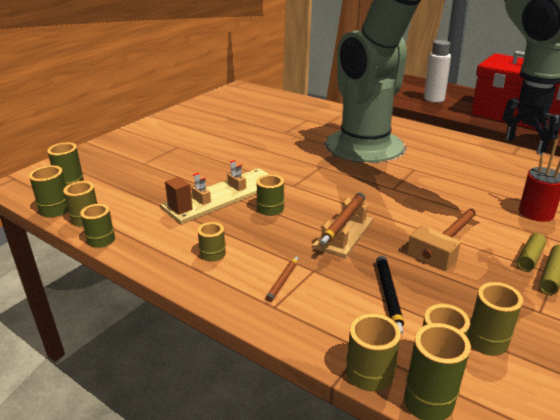

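View pics/top0.png

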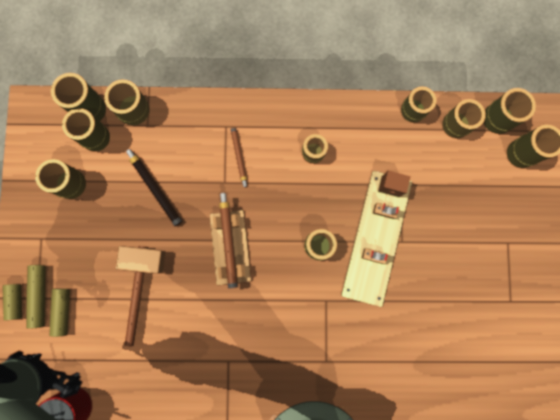

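View pics/wrist0.png

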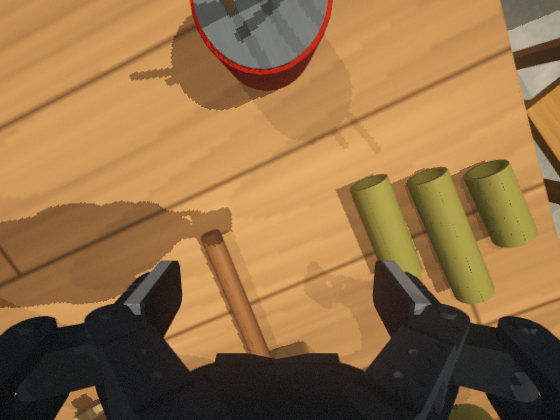

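The top view shows three possible punches:
- a brown one in the cradle at (228,240)
- a small brown one on the bench at (239,157)
- a black one at (155,188)

By the description, it is the brown one in the cradle. I'll check that in close crops.

```bash
python3 - <<'E'
import cv2
t=cv2.imread("pics/top0.png")
a=cv2.resize(t[180:300,190:270],None,fx=5,fy=5,interpolation=cv2.INTER_CUBIC)
b=cv2.resize(t[165:315,325:425],None,fx=4,fy=4,interpolation=cv2.INTER_CUBIC)
import numpy as np
b=b[:600]
cv2.imwrite("pics/crop1.png",np.hstack([a,b]))
t=cv2.imread("pics/scene0.png")
cv2.imwrite("pics/crop2.png",cv2.resize(t[140:260,155:385],None,fx=3.4,fy=3.4,interpolation=cv2.INTER_CUBIC))
E
```

```text
(no output)
```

View pics/crop1.png

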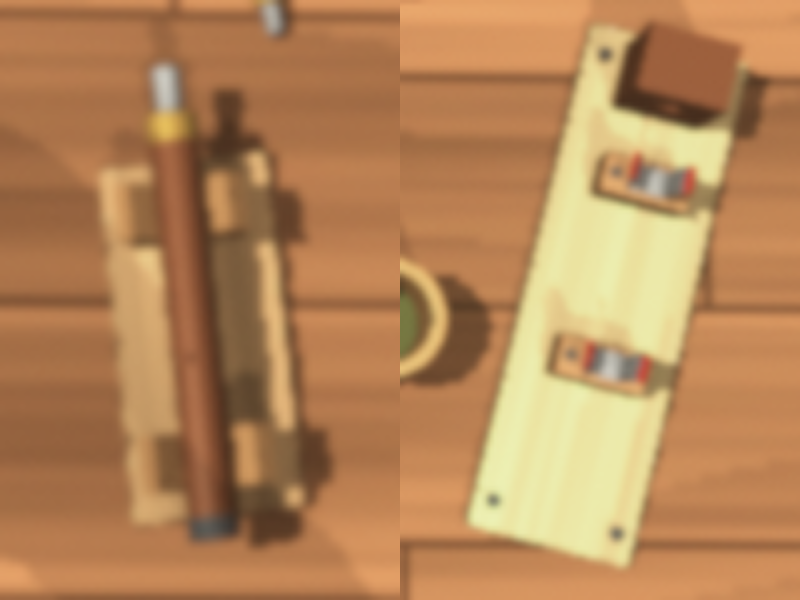

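View pics/crop2.png

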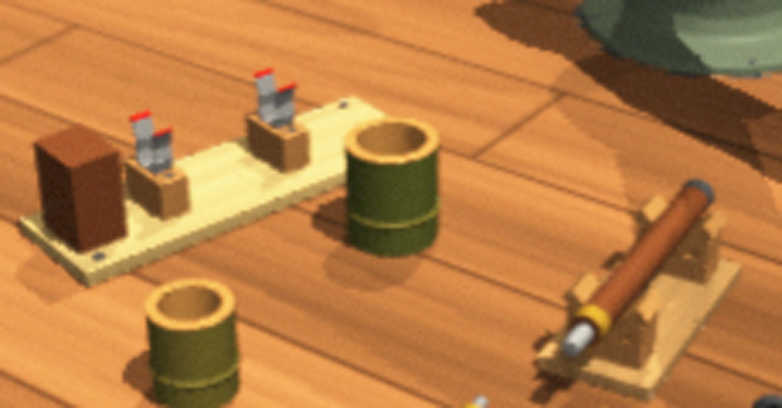

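```bash
cat > h.py <<'E'
import numpy as np, cv2
from scipy.spatial.transform import Rotation as R
def ray(ci,px):
    K=np.array([[ci['fx'],0,ci['cx']],[0,ci['fy'],ci['cy']],[0,0,1]])
    u=cv2.undistortPoints(np.array(px,float).reshape(-1,1,2),K,ci['dist_coeffs']).reshape(-1,2)
    d=np.c_[u,np.ones(len(u))]
    return R.from_euler('xyz',ci['attitude']).apply(d)
def onz(ci,px,z):
    d=ray(ci,px);o=ci['origin']
    return o+d*((z-o[2])/d[:,2])[:,None]
def proj(ci,P):
    K=np.array([[ci['fx'],0,ci['cx']],[0,ci['fy'],ci['cy']],[0,0,1]])
    r=R.from_euler('xyz',ci['attitude']).inv()
    return cv2.projectPoints(np.array(P,float).reshape(-1,3),r.as_rotvec(),-r.apply(ci['origin']),K,ci['dist_coeffs'])[0].reshape(-1,2)
def T(s): return R.from_euler('xyz',s['tool_rot']).as_matrix()
E
python3 - <<'E'
from h import *
from workcell import sensors,imaging
ci=imaging.camera_info('top')
c=lambda L:[(190+x/5-.4,180+y/5-.4) for x,y in L]
d=lambda L:[(325+(x-400)/4-.375,165+y/4-.375) for x,y in L]
p=onz(ci,c([(169,113),(214,530)]),.06)
print('punch',p, np.linalg.norm(p[0]-p[1]),'mid',p.mean(0),'yaw',np.arctan2(*(p[0]-p[1])[[1,0]]))
r=onz(ci,d([(589,361),(645,371),(633,177),(690,187)]),.091)
print('lips',r); rc,fc=r[:2].mean(0),r[2:].mean(0)
print('rack',(rc+fc)/2,np.linalg.norm(fc-rc),'yaw',np.arctan2(*(fc-rc)[[1,0]]))
b=onz(ci,d([(470,521),(632,567),(590,22)]),.015);print('board',b,np.linalg.norm(b[0]-b[1]),np.linalg.norm(b[0]-b[2]),np.arctan2(*(b[2]-b[0])[[1,0]]))
print('guardtop',onz(ci,d([(655,22),(741,45),(722,124),(640,97)]),.095))
print('cup a,b',onz(ci,[(322,244)],.09),onz(ci,[(315.5,148)],.075))
s=sensors.observe();print(T(s))
E
```

```text
punch [[0.64584852 0.24110639 0.06      ]
 [0.43236568 0.21350701 0.06      ]] 0.215259495448688 mid [0.5391071 0.2273067 0.06     ] yaw 0.12856836977802963
lips [[ 0.51215131 -0.13672331  0.091     ]
 [ 0.50619784 -0.17195579  0.091     ]
 [ 0.62891594 -0.16662476  0.091     ]
 [ 0.62290642 -0.20294084  0.091     ]]
rack [ 0.56754288 -0.16956118  0.091     ] 0.12064090032235797 yaw -0.255103962219927
board [[ 0.40944043 -0.07207801  0.015     ]
 [ 0.38030809 -0.17870324  0.015     ]
 [ 0.74484839 -0.15659161  0.015     ]] 0.11053340464741813 0.3458916704526456 -0.24683431456928262
guardtop [[ 0.72861759 -0.18176979  0.095     ]
 [ 0.71434585 -0.23684438  0.095     ]
 [ 0.66303416 -0.22332272  0.095     ]
 [ 0.67982171 -0.17115931  0.095     ]]
cup a,b [[ 0.5383261 -0.0114066  0.09     ]] [[0.78915752 0.00327355 0.075     ]]
[[-2.97986190e-04  4.18501391e-01  9.08216107e-01]
 [-7.83922403e-04  9.08215770e-01 -4.18501494e-01]
 [-9.99999648e-01 -8.36678619e-04  5.74368591e-05]]
```

The crop confirms it: the brown punch with the brass ring lies in the cradle, and it is bigger than the loose brown one. I'll move above its grip point, 17 mm towards the tip from its middle.

Emit:
arm_command --commands '[{"dx": 1, "dy": -1.8, "dz": 3.5, "twist": -0.05}, {"dx": 2, "dy": -3.5, "dz": 7, "twist": -0.1}, {"dx": 3, "dy": -5, "dz": 10.5, "twist": -0.2}, {"dx": 3.9, "dy": -6.5, "dz": 14, "twist": -0.3}, {"dx": 3.9, "dy": -8.2, "dz": 17.5, "twist": -0.4}, {"dx": 3.9, "dy": -10, "dz": 21, "twist": -0.5}, {"dx": 3.9, "dy": -11.5, "dz": 24.5, "twist": -0.56}, {"dx": 3.9, "dy": -13, "dz": 28, "twist": -0.56}, {"dx": 3.9, "dy": -14.5, "dz": 31.5, "twist": -0.56}, {"dx": 3.9, "dy": -16, "dz": 35, "twist": -0.56}, {"dx": 3.9, "dy": -17.2, "dz": 38.5, "twist": -0.56}, {"dx": 3.9, "dy": -18.3, "dz": 40.9, "twist": -0.56}]' --grip -1 --squeeze 40

```text
clock: 1.15
position: [0.5585, 0.2269, 0.1999]
tool_rot: [-1.585, 1.569, -1.459]
force: [-0.6, -0.8, -0.0]
grip_width: 0.0855
```

```bash
python3 - <<'E'
from h import *
from workcell import sensors,imaging
s=sensors.observe();print(s['position'],T(s),s['force'],s['clock'])
print(imaging.camera_info('wrist'))
cv2.imwrite("pics/w1.png",imaging.grab_frame('wrist')[:,:,::-1])
E
```

```text
[0.55852837 0.2269343  0.19992341] [[ 1.77502911e-04 -1.25541665e-01  9.92088332e-01]
 [-1.57862072e-03  9.92087076e-01  1.25541789e-01]
 [-9.99998738e-01 -1.58841523e-03 -2.20843298e-05]] [-0.61131514 -0.78124308 -0.00673605] 1.15
{'fx': 320.4542604048072, 'fy': 320.4542604048072, 'cx': 276.8977239769578, 'cy': 210.80703096238958, 'dist_coeffs': array([0.02196437, 0.        , 0.        , 0.        , 0.        ]), 'origin': array([0.4926965 , 0.21893644, 0.33421282]), 'attitude': array([2.87328259e+00, 2.12317585e-03, 1.69640254e+00])}
```

View pics/w1.png

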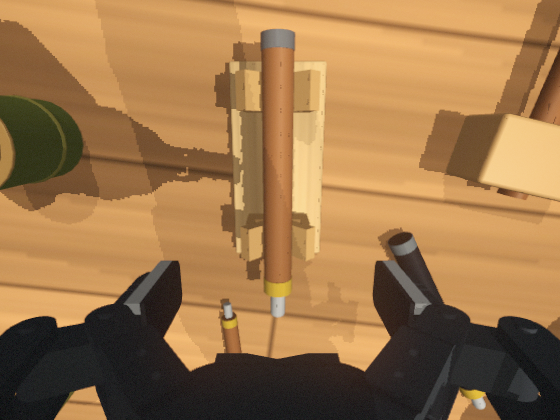

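```bash
python3 - <<'E'
from h import *
from workcell import imaging
ci=imaging.camera_info('wrist')
for z in (.06,.073):
    p=onz(ci,[(278,31),(277.5,295)],z);print(p,np.linalg.norm(p[0]-p[1]),p.mean(0),np.arctan2(*(p[1]-p[0])[[1,0]]))
u=(p[1]-p[0])/np.linalg.norm(p[1]-p[0])
E
```

```text
[[0.42876898 0.20681197 0.06      ]
 [0.65296806 0.23384482 0.06      ]] 0.22582294152756072 [0.54086852 0.22032839 0.06      ] 0.11999595252084323
[[0.43191523 0.20721151 0.073     ]
 [0.64547792 0.23296188 0.073     ]] 0.21510951579841112 [0.53869658 0.22008669 0.073     ] 0.11999595252084332
```

```bash
python3 - <<'E'
from h import *
from workcell import sensors,imaging
s=sensors.observe();print(s['position'],s['qd'].round(3));t=T(s)
ci=imaging.camera_info('wrist');print(ci['origin'])
cv2.imwrite("pics/w2.png",imaging.grab_frame('wrist')[:,:,::-1])
np.save('ci.npy',ci,allow_pickle=True)
s=sensors.observe();print(s['position'],s['qd'].round(3))
E
```

```text
[0.56111028 0.22263222 0.199794  ] [-0.051 -0.019 -0.002  0.044  0.006 -0.018 -0.105]
[0.49508724 0.21523365 0.3340205 ]
[0.55916005 0.2251718  0.19963164] [-0.062 -0.015 -0.049  0.031 -0.012 -0.007 -0.057]
```

View pics/w2.png

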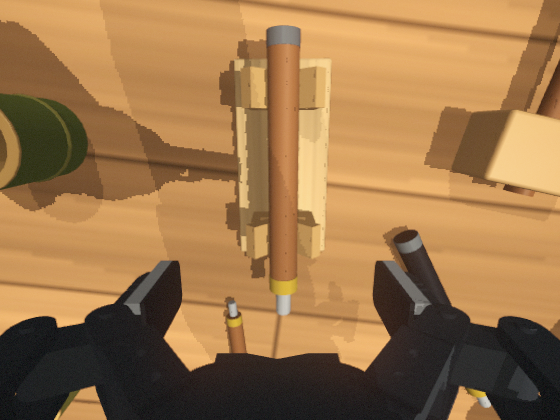

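```bash
python3 - <<'E'
from h import *
ci=np.load('ci.npy',allow_pickle=True).item()
for z in (.06,.073):
    p=onz(ci,[(284,28),(283,292)],z);print(p,np.linalg.norm(p[0]-p[1]),p.mean(0),np.arctan2(*(p[1]-p[0])[[1,0]]))
E
```

```text
[[0.42621066 0.2111025  0.06      ]
 [0.64915997 0.23865512 0.06      ]] 0.2246453687559961 [0.53768532 0.22487881 0.06      ] 0.12295899902966458
[[0.42947828 0.21129849 0.073     ]
 [0.6418505  0.23754396 0.073     ]] 0.21398780908874207 [0.53566439 0.22442122 0.073     ] 0.12295899902966445
```

Emit:
arm_command --commands '[{"dx": 2.0}, {"dx": 4.0}, {"dx": 6.0}, {"dx": 6.0}, {"dx": 6.0}, {"dx": 6.0}]'

```text
validation failed for argument at $.co...
```

```bash
cat > g.py <<'E'
import sys
from h import *
from workcell import sensors
s=sensors.observe();t=T(s)
g=np.array([float(a) for a in sys.argv[1:4]]);yaw=float(sys.argv[4])
d=t.T@(g-s['position'])*100
a=np.arctan2(t[1,1],t[0,1])-np.pi/2
print('d cm',d.round(2),'twist',round(a-yaw,4),'pos',s['position'].round(4),'qd',abs(s['qd']).max().round(3),'F',s['force'].round(2),'M',s['moment'].round(2),'t',s['clock'],'w',s['grip_width'], 'toolx',t[:,0].round(4))
E
python3 g.py .555 .228 .049 .125
```

```text
d cm [15.06  0.37 -0.38] twist -0.0031 pos [0.5592 0.2252 0.1996] qd 0.062 F [-0.11 -0.27 -0.24] M [ 0.06  0.03 -0.06] t 1.25 w 0.08548117620435677 toolx [ 4.0e-04 -2.8e-03 -1.0e+00]
```

Emit:
arm_command --commands '[{"dx": 2, "dy": 0.2, "dz": -0.2, "twist": 0}, {"dx": 4, "dy": 0.3, "dz": -0.3, "twist": 0}, {"dx": 6, "dy": 0.3, "dz": -0.4, "twist": 0}, {"dx": 8, "dy": 0.3, "dz": -0.4, "twist": 0}, {"dx": 8, "dy": 0.3, "dz": -0.4, "twist": 0}, {"dx": 8, "dy": 0.3, "dz": -0.4, "twist": 0}, {"dx": 8, "dy": 0.3, "dz": -0.4, "twist": 0}]'

```text
clock: 1.83
position: [0.5551, 0.2279, 0.1206]
tool_rot: [-1.248, 1.568, -1.126]
force: [1.1, -0.1, -0.3]
grip_width: 0.0852
```

```bash
python3 g.py .555 .228 .049 .125
```

```text
d cm [ 7.16  0.03 -0.02] twist -0.0029 pos [0.5551 0.2279 0.1206] qd 0.012 F [ 1.14 -0.1  -0.32] M [-0.02 -0.02 -0.06] t 1.8333 w 0.0852413295300331 toolx [ 0.0011 -0.0023 -1.    ]
```

Emit:
arm_command --commands '[{"dx": 2, "dy": 0, "dz": 0, "twist": 0}, {"dx": 4, "dy": 0, "dz": 0, "twist": 0}, {"dx": 5.5, "dy": 0, "dz": 0, "twist": 0}, {"dx": 6.6, "dy": 0, "dz": 0, "twist": 0}, {"dx": 7.1, "dy": 0, "dz": 0, "twist": 0}, {"dx": 7.1, "dy": 0, "dz": 0, "twist": 0}, {"dx": 7.1, "dy": 0, "dz": 0, "twist": 0}]'

```text
clock: 2.42
position: [0.5557, 0.2279, 0.0505]
tool_rot: [-0.901, 1.568, -0.779]
force: [-0.5, -0.1, 0.6]
grip_width: 0.0854
```

```bash
python3 g.py .555 .228 .049 .125
```

```text
d cm [ 0.15  0.01 -0.07] twist -0.0029 pos [0.5557 0.2279 0.0505] qd 0.011 F [-0.46 -0.14  0.63] M [-0.04  0.01 -0.02] t 2.4167 w 0.08542865101750487 toolx [ 0.002  -0.0019 -1.    ]
```

Now I'll close the gripper on it.

Emit:
arm_command --commands '[{"dx": 0.1, "dy": 0, "dz": 0, "twist": 0}, {"dx": 0.1, "dy": 0, "dz": 0, "twist": 0}, {"dx": 0.1, "dy": 0, "dz": 0, "twist": 0}, {"dx": 0.1, "dy": 0, "dz": 0, "twist": 0}, {"dx": 0.1, "dy": 0, "dz": 0, "twist": 0}, {"dx": 0.1, "dy": 0, "dz": 0, "twist": 0}, {"dx": 0.1, "dy": 0, "dz": 0, "twist": 0}, {"dx": 0.1, "dy": 0, "dz": 0, "twist": 0}, {"dx": 0.1, "dy": 0, "dz": 0, "twist": 0}, {"dx": 0.1, "dy": 0, "dz": 0, "twist": 0}, {"dx": 0.1, "dy": 0, "dz": 0, "twist": 0}, {"dx": 0.1, "dy": 0, "dz": 0, "twist": 0}]' --grip 1 --squeeze 60

```text
clock: 3.42
position: [0.5559, 0.2268, 0.0499]
tool_rot: [-1.11, 1.567, -0.989]
force: [-2.3, -7.5, 9.4]
grip_width: 0.0245
```

```bash
python3 g.py .555 .228 .049 .125
```

```text
d cm [ 0.09  0.13 -0.08] twist -0.0036 pos [0.5559 0.2268 0.0499] qd 0.001 F [-2.27 -7.55  9.35] M [-1.34  0.28  0.11] t 3.4167 w 0.02449862595734565 toolx [ 0.0021 -0.0032 -1.    ]
```

Emit:
arm_command --commands '[{"dx": -1, "dy": 0, "dz": 0, "twist": 0}, {"dx": -2, "dy": 0, "dz": 0, "twist": 0}, {"dx": -4, "dy": 0, "dz": 0, "twist": 0}, {"dx": -6, "dy": 0, "dz": 0, "twist": 0}, {"dx": -9, "dy": 0, "dz": 0, "twist": 0}, {"dx": -12, "dy": 0, "dz": 0, "twist": 0}, {"dx": -14, "dy": 0, "dz": 0, "twist": 0}, {"dx": -15, "dy": 0, "dz": 0, "twist": 0}, {"dx": -15, "dy": 0, "dz": 0, "twist": 0}, {"dx": -15, "dy": 0, "dz": 0, "twist": 0}]'

```text
clock: 4.25
position: [0.5554, 0.2273, 0.1998]
tool_rot: [-1.07, 1.567, -0.949]
force: [0.0, 0.1, -1.7]
grip_width: 0.0244
```

```bash
python3 - <<'E'
from h import *
from workcell import sensors,imaging
cv2.imwrite("pics/w3.png",imaging.grab_frame('wrist')[:,:,::-1])
cv2.imwrite("pics/s3.png",cv2.resize(imaging.grab_frame('scene')[40:300,150:480,::-1],None,fx=2.2,fy=2.2))
E
python3 g.py .5 -.15 .20 -.25
```

```text
d cm [ 1.000e-02 -3.676e+01 -1.003e+01] twist 0.3715 pos [0.555  0.2271 0.1986] qd 0.006 F [-0.69  0.66 -1.52] M [ 0.01  0.04 -0.03] t 4.35 w 0.02477597330019164 toolx [ 3.e-04 -4.e-03 -1.e+00]
```

View pics/w3.png

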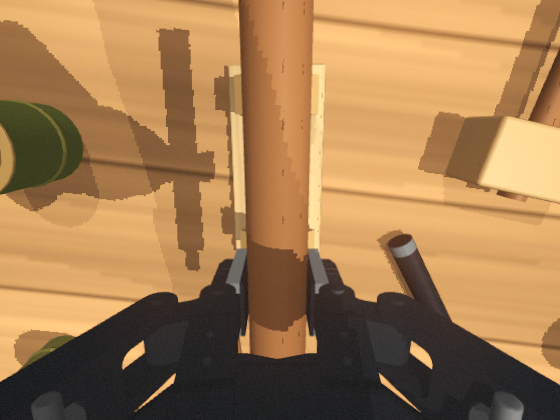

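View pics/s3.png

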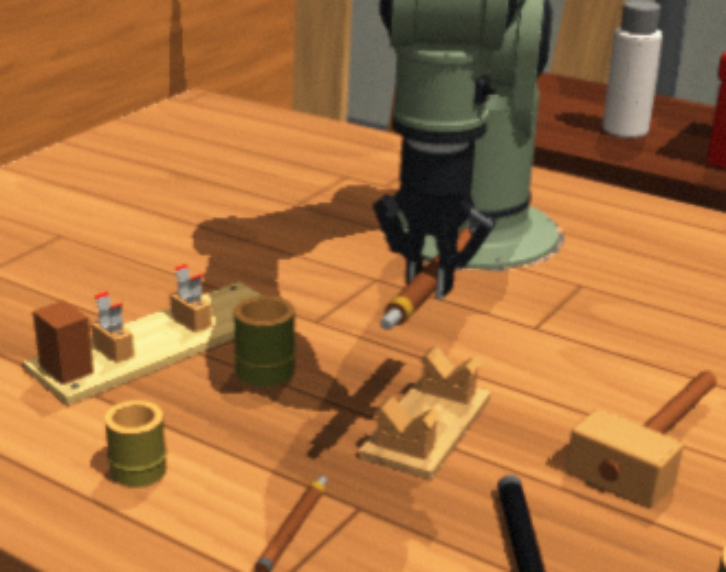

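The wrist view shows the shaft held between the pads around (278,280). The scene view shows it clear of the cradle with its tip forward. Next I'll go beside the rack to measure the clips close up.

```bash
python3 g.py .638 -.095 .20 -.25
```

```text
d cm [-1.000e-02 -3.297e+01  4.340e+00] twist 0.3715 pos [0.555  0.2271 0.1986] qd 0.006 F [-0.69  0.66 -1.52] M [ 0.01  0.04 -0.03] t 4.35 w 0.02477597330019164 toolx [ 3.e-04 -4.e-03 -1.e+00]
```

Emit:
arm_command --commands '[{"dx": 0, "dy": -2, "dz": 0.4, "twist": 0.03}, {"dx": 0, "dy": -5, "dz": 0.8, "twist": 0.06}, {"dx": 0, "dy": -8, "dz": 1.2, "twist": 0.1}, {"dx": 0, "dy": -11.5, "dz": 1.6, "twist": 0.14}, {"dx": 0, "dy": -15, "dz": 2, "twist": 0.18}, {"dx": 0, "dy": -18.5, "dz": 2.4, "twist": 0.22}, {"dx": 0, "dy": -22, "dz": 2.8, "twist": 0.26}, {"dx": 0, "dy": -25.5, "dz": 3.3, "twist": 0.3}, {"dx": 0, "dy": -28.5, "dz": 3.7, "twist": 0.33}, {"dx": 0, "dy": -31, "dz": 4, "twist": 0.35}, {"dx": 0, "dy": -32.5, "dz": 4.3, "twist": 0.37}, {"dx": 0, "dy": -33, "dz": 4.3, "twist": 0.37}]'

```text
clock: 5.35
position: [0.6376, -0.098, 0.1985]
tool_rot: [-1.607, 1.566, -1.86]
force: [-0.4, -0.1, -1.2]
grip_width: 0.0241
```

Emit:
arm_command --commands '[{"dx": 0, "dy": 0, "dz": 0, "twist": 0}, {"dx": 0, "dy": 0, "dz": 0, "twist": 0}, {"dx": 0, "dy": 0, "dz": 0, "twist": 0}, {"dx": 0, "dy": 0, "dz": 0, "twist": 0}, {"dx": 0, "dy": 0, "dz": 0, "twist": 0}]'

```text
clock: 5.77
position: [0.6376, -0.0969, 0.1985]
tool_rot: [-1.635, 1.566, -1.886]
force: [-0.1, 0.2, -1.9]
grip_width: 0.024
```

```bash
python3 - <<'E'
from h import *
from workcell import sensors,imaging
s=sensors.observe();ci=imaging.camera_info('wrist')
np.save('ci4.npy',dict(ci=ci,s=s),allow_pickle=True)
im=imaging.grab_frame('wrist')[:,:,::-1]
cv2.imwrite("pics/w4.png",im)
im=imaging.grab_frame('scene')[:,:,::-1];cv2.imwrite("pics/s4raw.png",im)
im=imaging.grab_frame('top')[:,:,::-1];cv2.imwrite("pics/t4raw.png",im)
E
python3 g.py .638 -.095 .20 -.25
```

```text
d cm [-0.14  0.26 -0.02] twist -0.002 pos [ 0.6376 -0.0976  0.1986] qd 0.003 F [ 0.57  0.08 -0.36] M [ 0.01 -0.    0.  ] t 5.9167 w 0.024292306586060474 toolx [-0.0014 -0.0048 -1.    ]
```

View pics/w4.png

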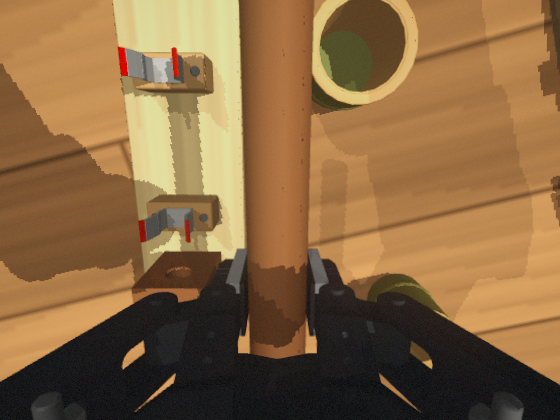

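View pics/t4raw.png

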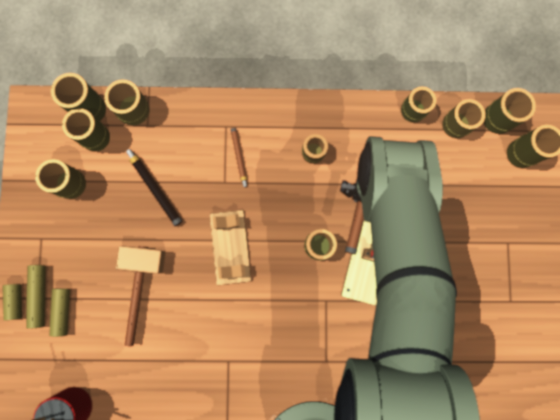

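View pics/s4raw.png

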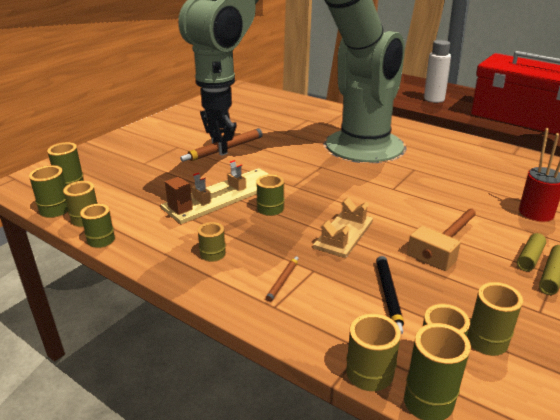

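```bash
python3 - <<'E'
import cv2,numpy as np
w=cv2.imread("pics/w4.png")
cv2.imwrite("pics/c4a.png",cv2.resize(w[30:130,100:240],None,fx=5,fy=5,interpolation=cv2.INTER_CUBIC))
cv2.imwrite("pics/c4b.png",cv2.resize(w[180:300,100:240],None,fx=5,fy=5,interpolation=cv2.INTER_CUBIC))
s=cv2.imread("pics/s4raw.png")
cv2.imwrite("pics/c4s.png",cv2.resize(s[110:180,170:280],None,fx=7,fy=7,interpolation=cv2.INTER_CUBIC))
E
```

```text
(no output)
```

View pics/c4a.png

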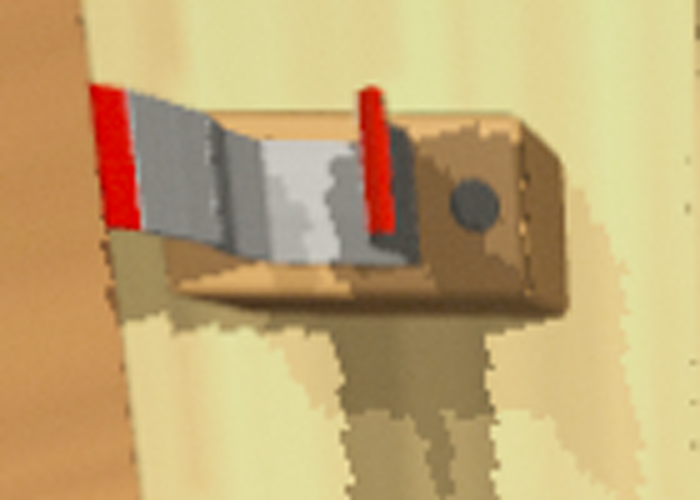

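View pics/c4b.png

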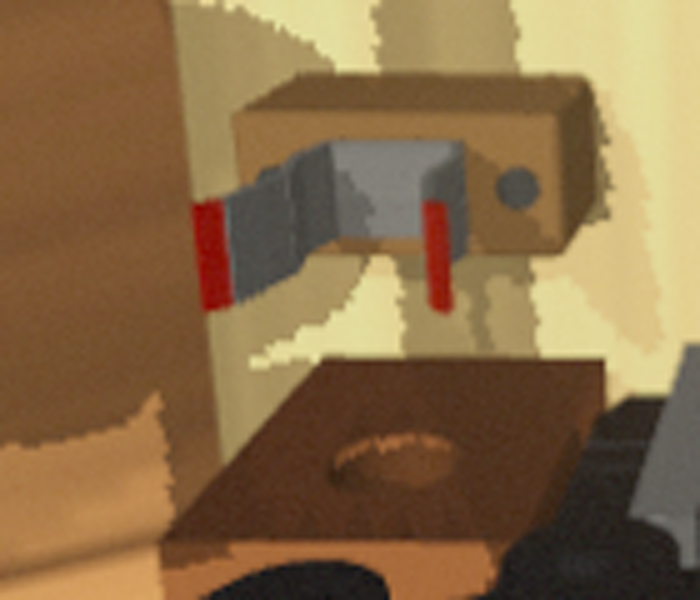

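View pics/c4s.png

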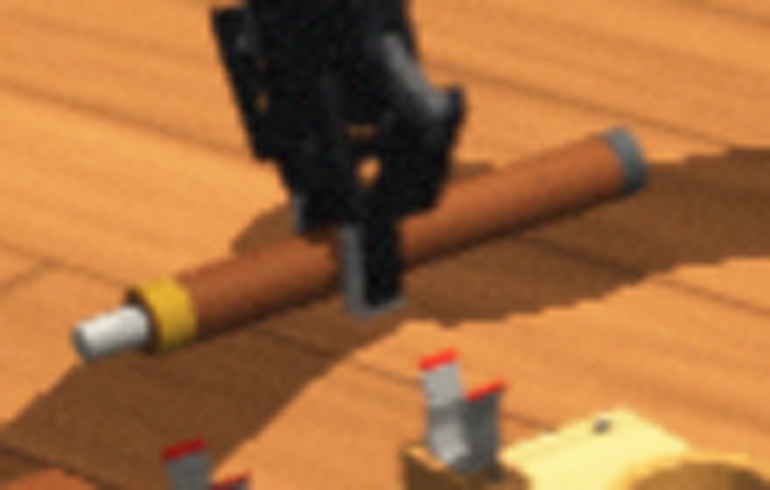

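```bash
cat > fit.py <<'E'
from h import *
from scipy.optimize import least_squares
D=np.load('ci4.npy',allow_pickle=True).item();ci=D['ci']
a=lambda x,y:(100+x/5-.4,30+y/5-.4)
b=lambda x,y:(100+x/5-.4,180+y/5-.4)
pts=[((-62,18.5,91),a(388,162)),((-62,-18.5,91),a(99,157)),((62,18.5,91),b(446,257)),((62,-18.5,91),b(199,257)),
((110,0,66),b(395,463)),((110,30,15),b(605,362)),((110,-30,15),b(322,360)),((110,-30,95),b(165,541))]
M=np.array([p[0] for p in pts])/1000;P=np.array([p[1] for p in pts])
def W(v): 
    c,s=np.cos(v[2]),np.sin(v[2]); return np.c_[v[0]+c*M[:,0]-s*M[:,1],v[1]+s*M[:,0]+c*M[:,1],M[:,2]+(v[3] if len(v)>3 else 0)]
f=lambda v:(proj(ci,W(v))-P).ravel()
for n in (3,4):
    r=least_squares(f,[.5675,-.17,-.25,0][:n],loss='soft_l1');print(r.x.round(4));print(f(r.x).reshape(-1,2).round(1))
E
python3 fit.py
```

```text
[ 0.572  -0.1722 -0.2583]
[[-1.8 -0.3]
 [ 2.1 -0. ]
 [-1.   0.6]
 [ 1.7  0.3]
 [-0.2  0.2]
 [ 0.5 -1. ]
 [ 0.6 -1. ]
 [-1.6  0.4]]
[ 5.720e-01 -1.723e-01 -2.582e-01 -1.000e-04]
[[-1.8 -0.2]
 [ 2.1 -0. ]
 [-1.   0.6]
 [ 1.7  0.3]
 [-0.2  0.2]
 [ 0.5 -1. ]
 [ 0.7 -1. ]
 [-1.5  0.3]]
```

```bash
python3 - <<'E'
import cv2,numpy as np
w=cv2.imread("pics/w4.png")
c=w[0:250,230:330]
cv2.imwrite("pics/c4p.png",cv2.resize(np.vstack([c[0:40],c[100:140],c[205:245]]),None,fx=5,fy=5,interpolation=cv2.INTER_NEAREST))
for r in (5,30,60,80,110,150,170,210,230,240):
    g=w[r-2:r+3].mean(0)
    d=np.abs(np.diff(g,axis=0)).sum(1)
    L=np.arange(236,258);Rr=np.arange(300,325)
    print(r,[(i,int(d[i])) for i in L if d[i]>25],[(i,int(d[i])) for i in Rr if d[i]>25])
E
```

```text
5 [(np.int64(237), 41), (np.int64(238), 299), (np.int64(239), 42)] [(np.int64(313), 67), (np.int64(314), 40), (np.int64(320), 51), (np.int64(321), 51)]
30 [(np.int64(238), 156), (np.int64(239), 183), (np.int64(240), 37)] [(np.int64(311), 32), (np.int64(312), 147), (np.int64(313), 103), (np.int64(321), 106), (np.int64(322), 110), (np.int64(323), 56)]
60 [(np.int64(239), 182), (np.int64(240), 172)] [(np.int64(311), 174), (np.int64(312), 110), (np.int64(319), 26), (np.int64(320), 125)]
80 [(np.int64(239), 87), (np.int64(240), 178), (np.int64(241), 108)] [(np.int64(301), 26), (np.int64(310), 40), (np.int64(311), 74), (np.int64(313), 65), (np.int64(314), 123), (np.int64(315), 112), (np.int64(316), 61), (np.int64(317), 26)]
110 [(np.int64(240), 114), (np.int64(241), 183), (np.int64(242), 75)] [(np.int64(301), 37)]
150 [(np.int64(241), 111), (np.int64(242), 165), (np.int64(243), 73)] [(np.int64(309), 95), (np.int64(310), 46)]
170 [(np.int64(241), 90), (np.int64(242), 112), (np.int64(243), 104), (np.int64(244), 65)] [(np.int64(308), 48), (np.int64(309), 73), (np.int64(310), 25)]
210 [(np.int64(242), 92), (np.int64(243), 116), (np.int64(244), 82), (np.int64(245), 65)] [(np.int64(307), 34), (np.int64(308), 76), (np.int64(309), 32)]
230 [(np.int64(243), 113), (np.int64(244), 112), (np.int64(245), 68), (np.int64(246), 55)] [(np.int64(307), 94), (np.int64(308), 43)]
240 [(np.int64(243), 111), (np.int64(244), 111), (np.int64(245), 65), (np.int64(246), 78)] [(np.int64(307), 83), (np.int64(308), 43)]
```

View pics/c4p.png

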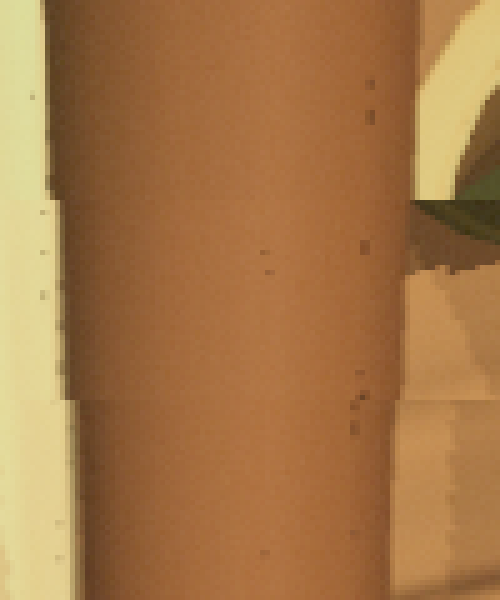

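```bash
cat > fitp.py <<'E'
from h import *
from scipy.optimize import least_squares
D=np.load('ci4.npy',allow_pickle=True).item();ci=D['ci'];s=D['s'];t=T(s)
L=[(238.5,5),(240,60),(241.5,110),(243,170),(244.7,230)];Rr=[(313.9,5),(312.9,30),(311.9,60),(309.8,150),(308.5,210),(307.8,230)]
d=ray(ci,L+Rr)@t  # tool frame
d/=np.linalg.norm(d,axis=1)[:,None]
o=t.T@(ci['origin']-s['position']);print('cam in tool',o)
sg=np.r_[np.ones(5),-np.ones(6)]
# axis line: point (tx, ty, 0), dir (px, py, 1) in tool
def f(v,tz=None):
    p=np.array([v[0],v[1],0]);a=np.array([v[2],v[3],1]);a/=np.linalg.norm(a)
    n=np.cross(d,a);n/=np.linalg.norm(n,axis=1)[:,None]
    return ((n@(p-o))*np.sign(n[:,1])*1)*1000  # signed along tool y
g=lambda v:f(v)-13*sg*k
for k in (1,-1):
    r=least_squares(g,[-.011,0,0,0]);print(k,r.x.round(4),r.cost,g(r.x).round(2))
    # with tx, pitch fixed
E
python3 fitp.py; python3 - <<'E'
from h import *
D=np.load('ci4.npy',allow_pickle=True).item();print(D['s']['position'],D['s']['tool_rot'],T(D['s']))
E
```

```text
cam in tool [-0.1343115   0.00033752 -0.06640926]
1 [-0.0091  0.     -0.0208  0.0001] 0.012012974243347654 [-0.01  0.02 -0.02  0.03 -0.02 -0.09  0.02  0.09  0.01 -0.06  0.02]
-1 [-2.623e-01  7.000e-04 -2.080e-02  1.000e-04] 0.012012974243348167 [ 0.01 -0.02  0.02 -0.03  0.02  0.09 -0.02 -0.09 -0.01  0.06 -0.02]
[ 0.63755514 -0.09687375  0.1984984 ] [-1.63489776  1.56598431 -1.8860204 ] [[-1.49186100e-03  2.48487961e-01  9.68633836e-01]
 [-4.57489494e-03  9.68623081e-01 -2.48492248e-01]
 [-9.99988422e-01 -4.80211393e-03 -3.08244686e-04]]
```

```bash
python3 - <<'E'
from h import *
from scipy.optimize import least_squares
from workcell import imaging
D=np.load('ci4.npy',allow_pickle=True).item();s=D['s'];t=T(s)
cs=imaging.camera_info('scene')
c=lambda x,y:(170+x/7-.43,110+y/7-.43)
P=np.array([c(141,320),c(632,161)]);tipend=c(82,343)
def pts(g,tx,pt):
    return np.array([s['position']+t@np.array([tx+pt*z,0,z]) for z in (.110-g,-.110-g,.135-g)])
for g in (.015,.017,.019,.021):
  for pt in (0,-.02):
    q=proj(cs,pts(g,-.0091,pt)); q7=(q-[170-.43,110-.43])*7
    print(g,pt,q7.round(0).tolist())
E
```

```text
0.015 0 [[130.0, 329.0], [619.0, 166.0], [69.0, 350.0]]
0.015 -0.02 [[129.0, 324.0], [620.0, 172.0], [68.0, 343.0]]
0.017 0 [[135.0, 327.0], [623.0, 165.0], [74.0, 348.0]]
0.017 -0.02 [[134.0, 323.0], [624.0, 171.0], [73.0, 342.0]]
0.019 0 [[140.0, 326.0], [628.0, 163.0], [79.0, 346.0]]
0.019 -0.02 [[139.0, 321.0], [628.0, 170.0], [78.0, 340.0]]
0.021 0 [[144.0, 324.0], [632.0, 162.0], [84.0, 345.0]]
0.021 -0.02 [[144.0, 320.0], [632.0, 168.0], [83.0, 339.0]]
```

```bash
python3 g.py .558 -.1685 .13 -.2582
```

```text
d cm [ 6.9  -8.82 -5.93] twist 0.0062 pos [ 0.6376 -0.0976  0.1986] qd 0.003 F [ 0.57  0.08 -0.36] M [ 0.01 -0.    0.  ] t 5.9167 w 0.024292306586060474 toolx [-0.0014 -0.0048 -1.    ]
```

Emit:
arm_command --commands '[{"dx": 0, "dy": -1.5, "dz": -1.5, "twist": 0}, {"dx": 0, "dy": -3.5, "dz": -3, "twist": 0}, {"dx": 0, "dy": -5.5, "dz": -4.5, "twist": 0.006}, {"dx": 1, "dy": -7.5, "dz": -5.9, "twist": 0.006}, {"dx": 3, "dy": -8.8, "dz": -5.9, "twist": 0.006}, {"dx": 5, "dy": -8.8, "dz": -5.9, "twist": 0.006}, {"dx": 6.5, "dy": -8.8, "dz": -5.9, "twist": 0.006}, {"dx": 6.9, "dy": -8.8, "dz": -5.9, "twist": 0.006}, {"dx": 6.9, "dy": -8.8, "dz": -5.9, "twist": 0.006}, {"dx": 6.9, "dy": -8.8, "dz": -5.9, "twist": 0.006}, {"dx": 6.9, "dy": -8.8, "dz": -5.9, "twist": 0.006}]'

```text
clock: 6.83
position: [0.559, -0.1683, 0.1311]
tool_rot: [-1.31, 1.566, -1.567]
force: [0.5, -0.1, -1.0]
grip_width: 0.0245
```

```bash
python3 g.py .558 -.1685 .111 -.2582; python3 - <<'E'
from h import *
from workcell import sensors,imaging
s=sensors.observe();np.save('s5.npy',s,allow_pickle=True)
im=imaging.grab_frame('scene')[:,:,::-1];cv2.imwrite("pics/s5raw.png",im)
cv2.imwrite("pics/s5.png",cv2.resize(im[125:225,155:285],None,fx=6,fy=6,interpolation=cv2.INTER_CUBIC))
ci=imaging.camera_info('wrist');cv2.imwrite("pics/w5.png",imaging.grab_frame('wrist')[:,:,::-1])
E
```

```text
d cm [ 2.01 -0.03 -0.1 ] twist 0.0005 pos [ 0.559  -0.1683  0.1311] qd 0.005 F [ 0.55 -0.1  -1.01] M [0.   0.03 0.03] t 6.8333 w 0.024535034610207198 toolx [ 0.     -0.0051 -1.    ]
```

View pics/s5.png

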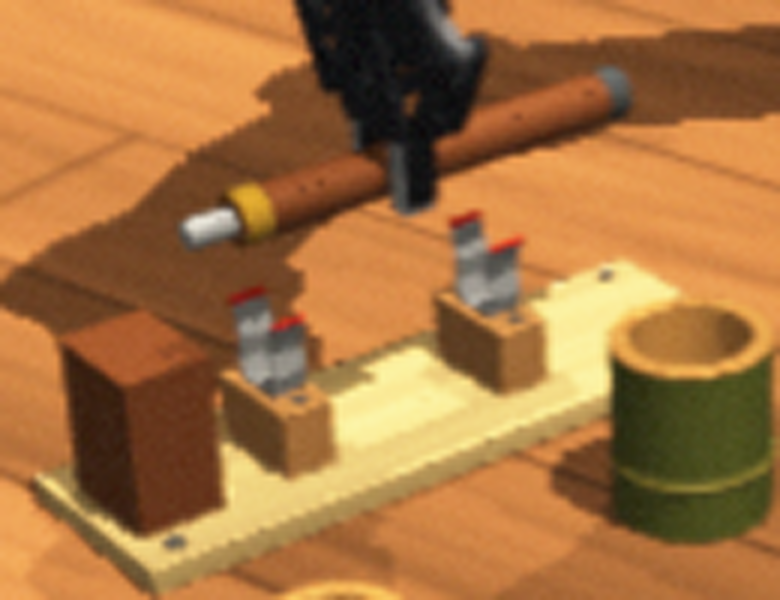

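View pics/w5.png

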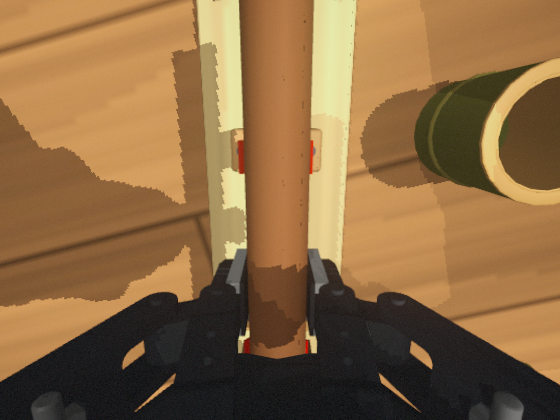

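```bash
python3 - <<'E'
from h import *
from workcell import imaging
s=np.load('s5.npy',allow_pickle=True).item();t=T(s);cs=imaging.camera_info('scene')
O=np.array([.572,-.1722,0]);y=-.2582;A=np.array([[np.cos(y),-np.sin(y),0],[np.sin(y),np.cos(y),0],[0,0,1]])
tr=lambda q:((q-[155-.42,125-.42])*6).round(0)
m=np.array([(110,-30,95),(110,30,95),(155,-30,95),(155,30,95),(62,18.5,91),(62,-18.5,91),(-62,18.5,91),(-62,-18.5,91)])/1000
print(tr(proj(cs,O+m@A.T)))
for g in (.018,.02,.022):
  print(g,tr(proj(cs,[s['position']+t@np.array([-.0091-.01*z,0,z]) for z in (.110-g,-.110-g,.135-g)])).tolist(), 'mid rack x', ((s['position']-O)@A)[:2]-[g,0])
E
```

```text
[[145. 308.]
 [212. 355.]
 [ 59. 338.]
 [125. 387.]
 [290. 321.]
 [248. 293.]
 [509. 243.]
 [465. 217.]]
0.018 [[229.0, 221.0], [614.0, 96.0], [181.0, 236.0]] mid rack x [-0.03153482  0.00041546]
0.02 [[232.0, 220.0], [618.0, 95.0], [185.0, 235.0]] mid rack x [-0.03353482  0.00041546]
0.022 [[236.0, 218.0], [621.0, 94.0], [189.0, 234.0]] mid rack x [-0.03553482  0.00041546]
```

Lips line up evenly on either side of the shaft: rear at (241,156) and (312,156), front at (247,347) and (311,347). The shoulder is about 34 mm short of the guard, so I'll go down.

Emit:
arm_command --commands '[{"dx": 1, "dy": -0.03, "dz": 0, "twist": 0}, {"dx": 2.5, "dy": -0.03, "dz": 0, "twist": 0}, {"dx": 4, "dy": -0.03, "dz": 0, "twist": 0}, {"dx": 4.8, "dy": -0.03, "dz": 0, "twist": 0}, {"dx": 5.0, "dy": -0.03, "dz": 0, "twist": 0}, {"dx": 5.1, "dy": -0.03, "dz": 0, "twist": 0}, {"dx": 5.1, "dy": -0.03, "dz": 0, "twist": 0}, {"dx": 5.1, "dy": -0.03, "dz": 0, "twist": 0}]'

```text
clock: 7.6
position: [0.5592, -0.169, 0.0806]
tool_rot: [-1.137, 1.565, -1.394]
force: [0.4, -0.1, -0.7]
grip_width: 0.0242
```

```bash
python3 g.py .558 -.1685 .057 -.2582
```

```text
d cm [ 2.36  0.03 -0.14] twist 0.0004 pos [ 0.5592 -0.169   0.0806] qd 0.004 F [ 0.4  -0.13 -0.7 ] M [0.02 0.   0.01] t 7.6 w 0.024216911407617604 toolx [ 9.0e-04 -5.3e-03 -1.0e+00]
```

Emit:
arm_command --commands '[{"dx": 0.15, "dy": 0, "dz": 0, "twist": 0}, {"dx": 0.3, "dy": 0, "dz": 0, "twist": 0}, {"dx": 0.45, "dy": 0, "dz": 0, "twist": 0}, {"dx": 0.6, "dy": 0, "dz": 0, "twist": 0}, {"dx": 0.7, "dy": 0, "dz": 0, "twist": 0}, {"dx": 0.8, "dy": 0, "dz": 0, "twist": 0}, {"dx": 0.9, "dy": 0, "dz": 0, "twist": 0}, {"dx": 1.0, "dy": 0, "dz": 0, "twist": 0}, {"dx": 1.0, "dy": 0, "dz": 0, "twist": 0}]'

```text
clock: 8.35
position: [0.5593, -0.1693, 0.0706]
tool_rot: [-1.097, 1.565, -1.355]
force: [1.0, -2.7, 0.3]
grip_width: 0.0245
```

```bash
python3 g.py .558 -.1685 .057 -.2582
```

```text
d cm [ 1.36  0.05 -0.15] twist 0.0001 pos [ 0.5593 -0.1693  0.0706] qd 0.002 F [ 1.01 -2.75  0.3 ] M [-0.54 -0.06 -0.07] t 8.35 w 0.02447252206701919 toolx [ 0.0012 -0.0055 -1.    ]
```

Emit:
arm_command --commands '[{"dx": 0.1, "dy": -0.06, "dz": 0, "twist": 0}, {"dx": 0.2, "dy": -0.06, "dz": 0, "twist": 0}, {"dx": 0.3, "dy": -0.06, "dz": 0, "twist": 0}, {"dx": 0.4, "dy": -0.06, "dz": 0, "twist": 0}, {"dx": 0.5, "dy": -0.06, "dz": 0, "twist": 0}, {"dx": 0.5, "dy": -0.06, "dz": 0, "twist": 0}]'

```text
clock: 8.85
position: [0.5598, -0.1698, 0.0661]
tool_rot: [-0.866, 1.565, -1.124]
force: [1.2, -0.7, 7.3]
grip_width: 0.0243
```

```bash
python3 g.py .558 -.1685 .057 -.2582
```

```text
d cm [ 0.9   0.08 -0.21] twist 0.0003 pos [ 0.5598 -0.1698  0.0661] qd 0.002 F [ 1.19 -0.74  7.25] M [-0.04 -0.21 -0.06] t 8.85 w 0.024267921042490297 toolx [ 0.0027 -0.0055 -1.    ]
```

Emit:
arm_command --commands '[{"dx": 0.1, "dy": 0, "dz": 0, "twist": 0}, {"dx": 0.2, "dy": 0, "dz": 0, "twist": 0}, {"dx": 0.3, "dy": 0, "dz": 0, "twist": 0}, {"dx": 0.4, "dy": 0, "dz": 0, "twist": 0}, {"dx": 0.5, "dy": 0, "dz": 0, "twist": 0}, {"dx": 0.5, "dy": 0, "dz": 0, "twist": 0}]'

```text
clock: 9.35
position: [0.5604, -0.1698, 0.0613]
tool_rot: [-0.721, 1.564, -0.979]
force: [0.9, -1.5, 4.2]
grip_width: 0.0241
```

```bash
python3 g.py .558 -.1685 .057 -.2582
```

```text
d cm [ 0.43  0.06 -0.27] twist 0.0004 pos [ 0.5604 -0.1698  0.0613] qd 0.001 F [ 0.86 -1.48  4.23] M [-0.3 -0.3 -0.1] t 9.35 w 0.024083385043165317 toolx [ 0.0038 -0.0056 -1.    ]
```

Emit:
arm_command --commands '[{"dx": 0.08, "dy": 0, "dz": -0.02, "twist": 0}, {"dx": 0.16, "dy": 0, "dz": -0.04, "twist": 0}, {"dx": 0.24, "dy": 0, "dz": -0.06, "twist": 0}, {"dx": 0.3, "dy": 0, "dz": -0.06, "twist": 0}, {"dx": 0.3, "dy": 0, "dz": -0.06, "twist": 0}]'

```text
clock: 9.77
position: [0.5604, -0.1697, 0.0586]
tool_rot: [-0.6, 1.563, -0.858]
force: [0.5, -1.9, 4.6]
grip_width: 0.0238
```

```bash
python3 g.py .558 -.1685 .057 -.2582
```

```text
d cm [ 0.16  0.05 -0.26] twist 0.0006 pos [ 0.5604 -0.1697  0.0586] qd 0.002 F [ 0.53 -1.93  4.57] M [-0.29 -0.26 -0.06] t 9.7667 w 0.023786249796158163 toolx [ 0.005  -0.0058 -1.    ]
```

Emit:
arm_command --commands '[{"dx": 0.05, "dy": 0, "dz": 0, "twist": 0}, {"dx": 0.1, "dy": 0, "dz": 0, "twist": 0}, {"dx": 0.15, "dy": 0, "dz": 0, "twist": 0}, {"dx": 0.15, "dy": 0, "dz": 0, "twist": 0}]'

```text
clock: 10.1
position: [0.5606, -0.1698, 0.0573]
tool_rot: [-0.564, 1.563, -0.821]
force: [-1.3, -2.1, 4.8]
grip_width: 0.0245
```

```bash
python3 g.py .558 -.1685 .057 -.2582
```

```text
d cm [ 0.03  0.06 -0.28] twist 0.0004 pos [ 0.5606 -0.1698  0.0573] qd 0.002 F [-1.29 -2.06  4.81] M [-0.32 -0.   -0.09] t 10.1 w 0.02447208728070981 toolx [ 0.0054 -0.0058 -1.    ]
```

Emit:
arm_command --commands '[{"dx": 0.05, "dy": 0, "dz": 0, "twist": 0}, {"dx": 0.1, "dy": 0, "dz": 0, "twist": 0}, {"dx": 0.15, "dy": 0, "dz": 0, "twist": 0}, {"dx": 0.15, "dy": 0, "dz": 0, "twist": 0}]'

```text
clock: 10.43
position: [0.5608, -0.1698, 0.0561]
tool_rot: [-0.53, 1.562, -0.788]
force: [-1.9, -1.7, 6.9]
grip_width: 0.0243
```

```bash
python3 g.py .558 -.1685 .057 -.2582
```

```text
d cm [-0.1   0.06 -0.3 ] twist 0.0004 pos [ 0.5608 -0.1698  0.0561] qd 0.002 F [-1.86 -1.73  6.93] M [-0.25  0.28 -0.05] t 10.4333 w 0.02434484876235067 toolx [ 0.0059 -0.006  -1.    ]
```

Emit:
arm_command --commands '[{"dx": 0.05, "dy": 0, "dz": 0, "twist": 0}, {"dx": 0.1, "dy": 0, "dz": 0, "twist": 0}, {"dx": 0.1, "dy": 0, "dz": 0, "twist": 0}, {"dx": 0.1, "dy": 0, "dz": 0, "twist": 0}]'

```text
clock: 10.77
position: [0.5609, -0.1698, 0.0559]
tool_rot: [-0.497, 1.562, -0.755]
force: [-5.8, 0.4, 18.8]
grip_width: 0.0244
```

```bash
python3 g.py .558 -.1685 .057 -.2582;  python3 - <<'E'
from h import *
from workcell import sensors,imaging
im=imaging.grab_frame('scene')[:,:,::-1];cv2.imwrite("pics/s6raw.png",im)
cv2.imwrite("pics/s6.png",cv2.resize(im[140:220,160:270],None,fx=7,fy=7,interpolation=cv2.INTER_CUBIC))
E
```

```text
d cm [-0.12  0.05 -0.31] twist 0.0004 pos [ 0.5609 -0.1698  0.0559] qd 0.003 F [-5.81  0.38 18.84] M [ 0.08  1.23 -0.08] t 10.7667 w 0.02443301257375364 toolx [ 0.0063 -0.0059 -1.    ]
```

View pics/s6.png

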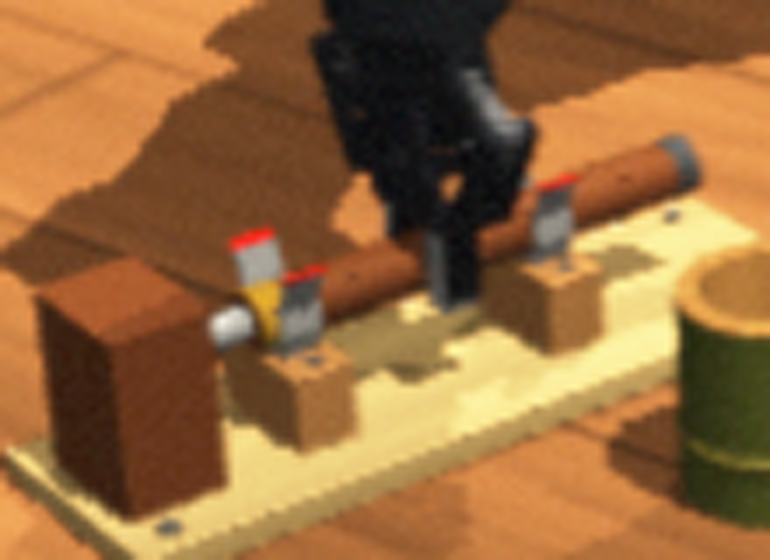

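```bash
python3 - <<'E'
from h import *
from workcell import imaging
cs=imaging.camera_info('scene')
O=np.array([.572,-.1722,0]);y=-.2582;A=np.array([[np.cos(y),-np.sin(y),0],[np.sin(y),np.cos(y),0],[0,0,1]])
tr=lambda q:((q-[160-.43,140-.43])*7).round(0).tolist()
for m in (-.032,-.034):
 for zt,zb in ((.066,.066),(.068,.066),(.070,.066)):
  f=lambda x:zb+(zt-zb)*(x+.062)/.124
  print(m,zt,tr(proj(cs,[O+A@np.array([m+k,0,f(m+k)]) for k in (.135,.110,-.110)])))
g=np.array([(110,-30,95),(110,30,95),(155,30,95),(62,18.5,91),(-62,18.5,91)])/1000
print(tr(proj(cs,O+g@A.T)))
E
```

```text
-0.032 0.066 [[196.0, 341.0], [250.0, 321.0], [687.0, 161.0]]
-0.032 0.068 [[195.0, 335.0], [249.0, 316.0], [687.0, 164.0]]
-0.032 0.07 [[194.0, 329.0], [249.0, 311.0], [688.0, 167.0]]
-0.034 0.066 [[200.0, 339.0], [254.0, 319.0], [691.0, 160.0]]
-0.034 0.068 [[199.0, 333.0], [253.0, 315.0], [691.0, 163.0]]
-0.034 0.07 [[199.0, 328.0], [253.0, 310.0], [691.0, 166.0]]
[[134.0, 255.0], [213.0, 310.0], [111.0, 347.0], [303.0, 270.0], [558.0, 178.0]]
```

The scene view shows the shaft in both clips, with the tip just short of the guard at about (222,326). The force rose sharply to 19 N with a pitching moment, so the rear end is on its floor first. I'll loosen the squeeze a bit so the shaft can level out under the press.

Emit:
arm_command --commands '[{"dx": 0.1, "dy": 0, "dz": 0, "twist": 0}, {"dx": 0.1, "dy": 0, "dz": 0, "twist": 0}, {"dx": 0.1, "dy": 0, "dz": 0, "twist": 0}, {"dx": 0.1, "dy": 0, "dz": 0, "twist": 0}]' --squeeze 30

```text
clock: 11.15
position: [0.5609, -0.1699, 0.0559]
tool_rot: [-0.478, 1.562, -0.736]
force: [-8.4, 0.7, 22.0]
grip_width: 0.0243
```

```bash
python3 g.py .558 -.1685 .057 -.2582
```

```text
d cm [-0.12  0.06 -0.31] twist 0.0002 pos [ 0.5609 -0.1699  0.0559] qd 0.001 F [-8.42  0.72 22.04] M [ 0.2   1.54 -0.05] t 11.15 w 0.024276756857441486 toolx [ 0.0066 -0.0059 -1.    ]
```

Emit:
arm_command --commands '[{"dx": -0.15, "dy": 0, "dz": 0, "twist": 0}, {"dx": -0.15, "dy": 0, "dz": 0, "twist": 0}, {"dx": -0.15, "dy": 0, "dz": 0, "twist": 0}]'

```text
clock: 11.4
position: [0.5606, -0.1698, 0.0573]
tool_rot: [-0.503, 1.562, -0.761]
force: [-2.2, -2.0, 2.4]
grip_width: 0.024
```

Emit:
arm_command --commands '[{"dx": 0, "dy": 0, "dz": 0, "twist": 0}, {"dx": 0, "dy": 0, "dz": 0, "twist": 0}, {"dx": 0, "dy": 0, "dz": 0, "twist": 0}, {"dx": 0, "dy": 0, "dz": 0, "twist": 0}, {"dx": 0, "dy": 0, "dz": 0, "twist": 0}, {"dx": 0, "dy": 0, "dz": 0, "twist": 0}]' --grip -0.1

```text
clock: 11.9
position: [0.5607, -0.1697, 0.0573]
tool_rot: [-0.5, 1.562, -0.758]
force: [-0.1, -0.2, -0.1]
grip_width: 0.0468
```

```bash
python3 g.py .5990 -.1793 .057 -.2582;  python3 - <<'E'
from h import *
from workcell import sensors,imaging
im=imaging.grab_frame('scene')[:,:,::-1];cv2.imwrite("pics/s7raw.png",im)
cv2.imwrite("pics/s7.png",cv2.resize(im[140:220,160:270],None,fx=7,fy=7,interpolation=cv2.INTER_CUBIC))
cv2.imwrite("pics/w7.png",imaging.grab_frame('wrist')[:,:,::-1])
E
```

```text
d cm [0.06 0.05 3.95] twist 0.0003 pos [ 0.5607 -0.1697  0.0573] qd 0.001 F [-0.14 -0.22 -0.09] M [ 0.03 -0.    0.01] t 11.9 w 0.04675738993691932 toolx [ 0.0061 -0.0058 -1.    ]
```

View pics/s7.png

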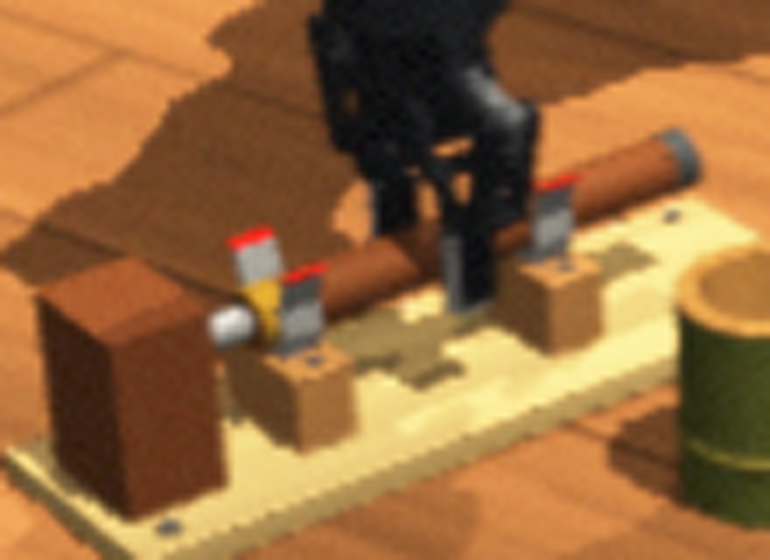

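View pics/w7.png

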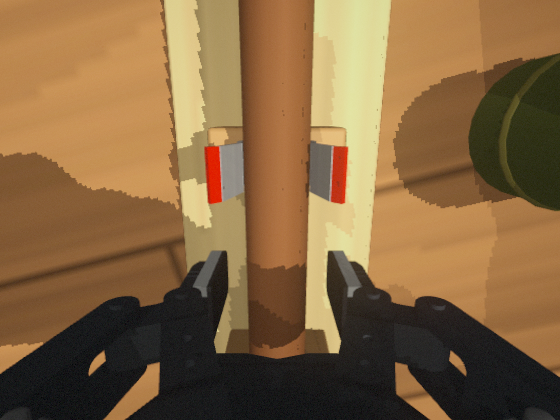

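The wrist view shows the shaft centred in the rear clip, with its lips at (212,175) and (340,175). I was still clamped when I eased up, so the shaft may have lifted about 1 mm. I'll press it home from above with closed fingertips midway between the clips, which loads both equally.

Emit:
arm_command --commands '[{"dx": -1, "dy": 0, "dz": 0, "twist": 0}, {"dx": -2.5, "dy": 0, "dz": 0, "twist": 0}, {"dx": -4, "dy": 0, "dz": 0, "twist": 0}, {"dx": -5, "dy": 0, "dz": 0.5, "twist": 0}, {"dx": -5, "dy": 0, "dz": 1.1, "twist": 0}, {"dx": -5, "dy": 0, "dz": 1.1, "twist": 0}, {"dx": -5, "dy": 0, "dz": 1.1, "twist": 0}]'

```text
clock: 12.58
position: [0.5709, -0.1722, 0.107]
tool_rot: [-0.522, 1.563, -0.78]
force: [-0.5, -0.0, -0.4]
grip_width: 0.0467
```

Emit:
arm_command --commands '[{"dx": 0, "dy": 0, "dz": 0, "twist": 0}, {"dx": 0, "dy": 0, "dz": 0, "twist": 0}, {"dx": 0, "dy": 0, "dz": 0, "twist": 0}, {"dx": 0, "dy": 0, "dz": 0, "twist": 0}, {"dx": 0, "dy": 0, "dz": 0, "twist": 0}, {"dx": 0, "dy": 0, "dz": 0, "twist": 0}, {"dx": 0, "dy": 0, "dz": 0, "twist": 0}, {"dx": 0, "dy": 0, "dz": 0, "twist": 0}]' --grip 1

```text
clock: 13.25
position: [0.5709, -0.1723, 0.107]
tool_rot: [-0.523, 1.563, -0.781]
force: [0.1, 0.1, 0.3]
grip_width: 0.0002
```

```bash
python3 g.py .5720 -.1722 .089 -.2582;  python3 - <<'E'
from h import *
from workcell import sensors,imaging
im=imaging.grab_frame('scene')[:,:,::-1]
cv2.imwrite("pics/s8.png",cv2.resize(im[130:220,160:280],None,fx=6,fy=6,interpolation=cv2.INTER_CUBIC))
E
```

```text
d cm [1.8  0.04 0.09] twist 0.0003 pos [ 0.5709 -0.1723  0.107 ] qd 0.001 F [0.07 0.13 0.33] M [0.05 0.   0.  ] t 13.25 w 0.00017605186162298548 toolx [ 0.0058 -0.0057 -1.    ]
```

View pics/s8.png

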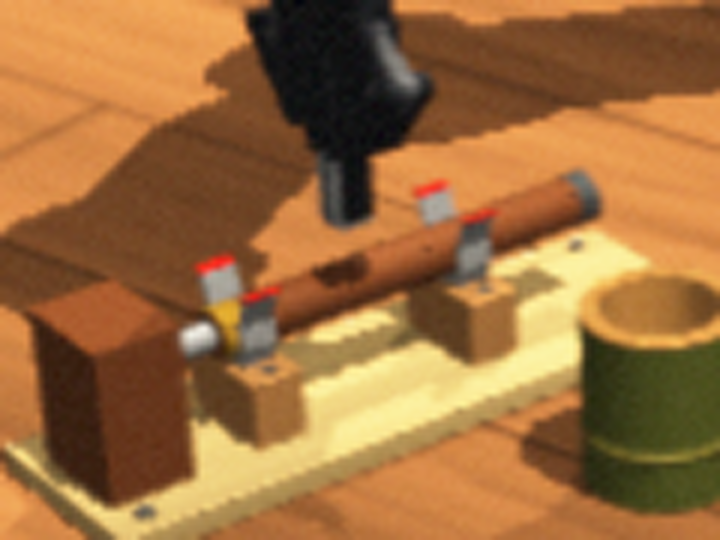

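Emit:
arm_command --commands '[{"dx": 0.4, "dy": 0.04, "dz": 0.05, "twist": 0}, {"dx": 0.8, "dy": 0.04, "dz": 0.05, "twist": 0}, {"dx": 1.2, "dy": 0.04, "dz": 0.05, "twist": 0}, {"dx": 1.5, "dy": 0.04, "dz": 0.05, "twist": 0}, {"dx": 1.6, "dy": 0.04, "dz": 0.05, "twist": 0}, {"dx": 1.7, "dy": 0.04, "dz": 0.05, "twist": 0}, {"dx": 1.8, "dy": 0.04, "dz": 0.05, "twist": 0}, {"dx": 1.8, "dy": 0.04, "dz": 0.05, "twist": 0}]'

```text
clock: 13.97
position: [0.5716, -0.1721, 0.0889]
tool_rot: [-0.531, 1.563, -0.789]
force: [-0.0, -0.3, -0.3]
grip_width: 0.0001
```

Emit:
arm_command --commands '[{"dx": 0.05, "dy": 0, "dz": 0, "twist": 0}, {"dx": 0.1, "dy": 0, "dz": 0, "twist": 0}, {"dx": 0.15, "dy": 0, "dz": 0, "twist": 0}, {"dx": 0.2, "dy": 0, "dz": 0, "twist": 0}, {"dx": 0.2, "dy": 0, "dz": 0, "twist": 0}]'

```text
clock: 14.38
position: [0.5717, -0.1721, 0.0873]
tool_rot: [-0.5, 1.562, -0.758]
force: [-1.4, 0.7, 4.7]
grip_width: 0.0005
```

Emit:
arm_command --commands '[{"dx": 0.05, "dy": 0, "dz": 0, "twist": 0}, {"dx": 0.1, "dy": 0, "dz": 0, "twist": 0}, {"dx": 0.1, "dy": 0, "dz": 0, "twist": 0}]'

```text
clock: 14.63
position: [0.5717, -0.1722, 0.0869]
tool_rot: [-0.483, 1.562, -0.741]
force: [-3.5, 2.1, 11.1]
grip_width: -0.0001
```

Emit:
arm_command --commands '[{"dx": 0.05, "dy": 0, "dz": 0, "twist": 0}, {"dx": 0.1, "dy": 0, "dz": 0, "twist": 0}, {"dx": 0.1, "dy": 0, "dz": 0, "twist": 0}]'

```text
clock: 14.88
position: [0.5718, -0.1722, 0.0868]
tool_rot: [-0.467, 1.562, -0.725]
force: [-5.8, 1.4, 17.2]
grip_width: -0.0
```

Emit:
arm_command --commands '[{"dx": 0.05, "dy": 0, "dz": 0, "twist": 0}, {"dx": 0.1, "dy": 0, "dz": 0, "twist": 0}, {"dx": 0.1, "dy": 0, "dz": 0, "twist": 0}]'

```text
clock: 15.13
position: [0.5718, -0.1722, 0.0868]
tool_rot: [-0.442, 1.562, -0.7]
force: [-6.6, 2.1, 18.0]
grip_width: 0.0001
```

```bash
python3 g.py .5720 -.1722 .089 -.2582
```

```text
d cm [-0.22  0.01  0.02] twist -0.0001 pos [ 0.5718 -0.1722  0.0868] qd 0.002 F [-6.55  2.08 17.98] M [ 0.43  1.44 -0.03] t 15.1333 w 0.00010633564477026518 toolx [ 0.0069 -0.0058 -1.    ]
```

Emit:
arm_command --commands '[{"dx": -0.5, "dy": 0, "dz": 0, "twist": 0}, {"dx": -2, "dy": 0, "dz": -0.5, "twist": 0}, {"dx": -3.5, "dy": 0, "dz": -1.1, "twist": 0}, {"dx": -3.5, "dy": 0, "dz": -1.1, "twist": 0}, {"dx": -3.5, "dy": 0, "dz": -1.1, "twist": 0}]'

```text
clock: 15.55
position: [0.5613, -0.1693, 0.1224]
tool_rot: [-0.374, 1.56, -0.633]
force: [0.4, 0.3, -0.4]
grip_width: 0.0003
```

```bash
python3 g.py .5610 -.1693 .057 -.2582;  python3 - <<'E'
from h import *
from workcell import sensors,imaging
im=imaging.grab_frame('scene')[:,:,::-1]
cv2.imwrite("pics/s9.png",cv2.resize(im[140:220,160:270],None,fx=7,fy=7,interpolation=cv2.INTER_CUBIC))
E
```

```text
d cm [ 6.54  0.02 -0.09] twist -0.0001 pos [ 0.5613 -0.1693  0.1224] qd 0.029 F [ 0.4   0.33 -0.38] M [ 0.01 -0.06 -0.  ] t 15.55 w 0.00025705644870843155 toolx [ 0.0084 -0.0061 -0.9999]
```

View pics/s9.png

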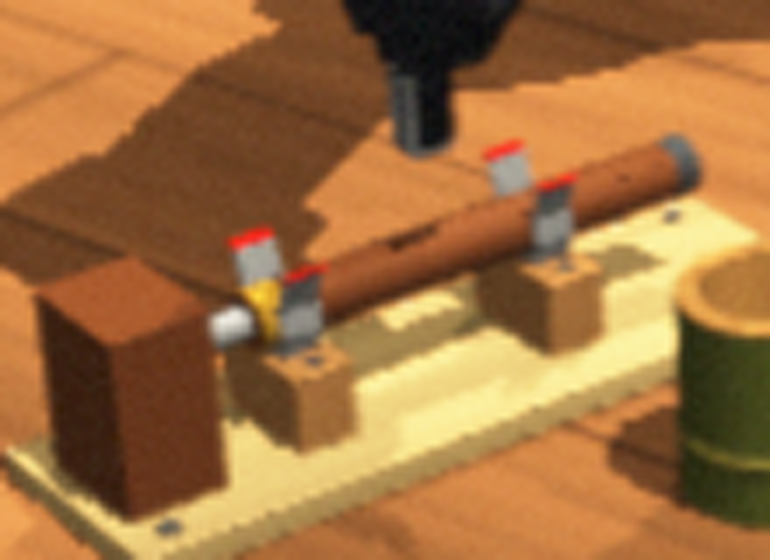

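The shaft now lies home in both clips: butt at (687,161), tip line at (230,326), both matching the home model with the shoulder about 32 mm short. Next I'll regrip for the slide.

Emit:
arm_command --commands '[{"dx": 0, "dy": 0, "dz": -0.3, "twist": 0}, {"dx": 0, "dy": 0, "dz": -0.3, "twist": 0}, {"dx": 0, "dy": 0, "dz": -0.3, "twist": 0}, {"dx": 0, "dy": 0, "dz": -0.3, "twist": 0}, {"dx": 0, "dy": 0, "dz": -0.3, "twist": 0}, {"dx": 0, "dy": 0, "dz": -0.3, "twist": 0}, {"dx": 0, "dy": 0, "dz": -0.3, "twist": 0}]' --grip -0.2 --squeeze 40

```text
clock: 16.18
position: [0.5582, -0.1684, 0.1216]
tool_rot: [-0.417, 1.561, -0.675]
force: [0.1, -0.1, 0.7]
grip_width: 0.0511
```

```bash
python3 g.py .5585 -.1686 .056 -.2582
```

```text
d cm [ 6.56  0.01 -0.03] twist 0.0 pos [ 0.5582 -0.1684  0.1216] qd 0.001 F [ 0.1  -0.11  0.66] M [ 0.04 -0.   -0.  ] t 16.1833 w 0.05109565802185995 toolx [ 0.0074 -0.0059 -1.    ]
```

Emit:
arm_command --commands '[{"dx": 1, "dy": 0, "dz": 0, "twist": 0}, {"dx": 2, "dy": 0, "dz": 0, "twist": 0}, {"dx": 3, "dy": 0, "dz": 0, "twist": 0}, {"dx": 4, "dy": 0, "dz": 0, "twist": 0}, {"dx": 5, "dy": 0, "dz": 0, "twist": 0}, {"dx": 6, "dy": 0, "dz": 0, "twist": 0}, {"dx": 6.4, "dy": 0, "dz": 0, "twist": 0}, {"dx": 6.5, "dy": 0, "dz": 0, "twist": 0}, {"dx": 6.5, "dy": 0, "dz": 0, "twist": 0}, {"dx": 6.5, "dy": 0, "dz": 0, "twist": 0}]'

```text
clock: 17.02
position: [0.5589, -0.1689, 0.0569]
tool_rot: [-0.394, 1.561, -0.652]
force: [0.3, 0.1, 0.2]
grip_width: 0.0513
```

Emit:
arm_command --commands '[{"dx": 0, "dy": 0, "dz": 0, "twist": 0}, {"dx": 0, "dy": 0, "dz": 0, "twist": 0}, {"dx": 0, "dy": 0, "dz": 0, "twist": 0}, {"dx": 0, "dy": 0, "dz": 0, "twist": 0}, {"dx": 0, "dy": 0, "dz": 0, "twist": 0}, {"dx": 0, "dy": 0, "dz": 0, "twist": 0}, {"dx": 0, "dy": 0, "dz": 0, "twist": 0}]' --grip 1

```text
clock: 17.6
position: [0.5592, -0.169, 0.0576]
tool_rot: [-0.364, 1.56, -0.622]
force: [-2.0, -0.0, 6.3]
grip_width: 0.0248
```

```bash
python3 g.py .5885 -.1765 .056 -.2582
```

```text
d cm [0.19 0.02 3.02] twist -0.0001 pos [ 0.5592 -0.169   0.0576] qd 0.002 F [-1.96 -0.02  6.33] M [ 0.13  0.26 -0.04] t 17.6 w 0.02482725845111394 toolx [ 0.0087 -0.0062 -0.9999]
```

Emit:
arm_command --commands '[{"dx": 0, "dy": 0, "dz": 0.2, "twist": 0}, {"dx": 0, "dy": 0, "dz": 0.4, "twist": 0}, {"dx": 0.01, "dy": 0, "dz": 0.6, "twist": 0}, {"dx": 0.01, "dy": 0, "dz": 0.8, "twist": 0}, {"dx": 0.01, "dy": 0, "dz": 1.0, "twist": 0}, {"dx": 0.01, "dy": 0, "dz": 1.2, "twist": 0}, {"dx": 0.02, "dy": 0, "dz": 1.4, "twist": 0}, {"dx": 0.02, "dy": 0, "dz": 1.5, "twist": 0}, {"dx": 0.02, "dy": 0, "dz": 1.5, "twist": 0}]'

```text
clock: 18.35
position: [0.5695, -0.1722, 0.0575]
tool_rot: [-1.259, 1.566, -1.518]
force: [-28.2, 6.0, 24.1]
grip_width: 0.0249
```

```bash
python3 g.py .5885 -.1765 .056 -.2582;  python3 - <<'E'
from h import *
from workcell import sensors,imaging
im=imaging.grab_frame('scene')[:,:,::-1]
cv2.imwrite("pics/s10.png",cv2.resize(im[140:220,160:270],None,fx=7,fy=7,interpolation=cv2.INTER_CUBIC))
E
```

```text
d cm [0.15 0.07 1.94] twist -0.0006 pos [ 0.5695 -0.1722  0.0575] qd 0.007 F [-28.21   6.04  24.11] M [1.43 5.76 0.04] t 18.35 w 0.024861815464734708 toolx [ 2.0e-04 -4.6e-03 -1.0e+00]
```

View pics/s10.png

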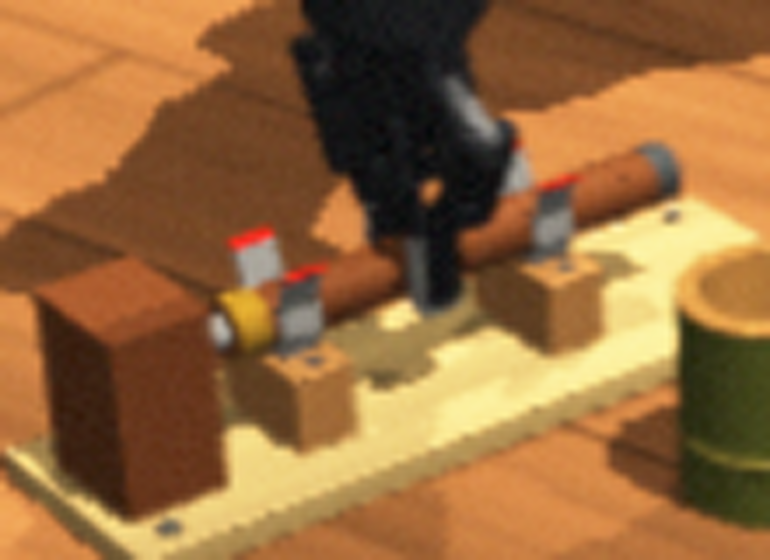

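Force is too high: −28 N along the rack and 24 N down, so the tool is being pressed into the floor. I'll relax it and check.

Emit:
arm_command --commands '[{"dx": -0.05, "dy": 0, "dz": 0, "twist": 0}, {"dx": -0.05, "dy": 0, "dz": 0, "twist": 0}, {"dx": -0.05, "dy": 0, "dz": 0, "twist": 0}]'

```text
clock: 18.65
position: [0.5689, -0.1721, 0.058]
tool_rot: [-1.487, 1.566, -1.746]
force: [-6.7, 1.7, 3.0]
grip_width: 0.0245
```

```bash
python3 g.py .5885 -.1765 .056 -.2582
```

```text
d cm [0.2  0.08 2.  ] twist -0.0006 pos [ 0.5689 -0.1721  0.058 ] qd 0.002 F [-6.68  1.75  3.01] M [0.31 1.22 0.08] t 18.65 w 0.024512665889230144 toolx [-8.0e-04 -4.4e-03 -1.0e+00]
```

Emit:
arm_command --commands '[{"dx": -0.02, "dy": 0, "dz": 0.07, "twist": 0}, {"dx": -0.03, "dy": 0, "dz": 0.14, "twist": 0}, {"dx": -0.05, "dy": 0, "dz": 0.2, "twist": 0}, {"dx": -0.05, "dy": 0, "dz": 0.2, "twist": 0}]'

```text
clock: 18.98
position: [0.5694, -0.1723, 0.058]
tool_rot: [-2.168, 1.565, -2.426]
force: [-9.0, 3.0, -0.4]
grip_width: 0.0246
```

```bash
python3 g.py .5885 -.1765 .056 -.2582
```

```text
d cm [0.19 0.08 1.96] twist -0.0006 pos [ 0.5694 -0.1723  0.058 ] qd 0.003 F [-8.99  3.03 -0.39] M [0.51 1.88 0.06] t 18.9833 w 0.024640634666051413 toolx [-0.0042 -0.0036 -1.    ]
```

Emit:
arm_command --commands '[{"dx": 0.01, "dy": 0, "dz": 0.1, "twist": 0}, {"dx": 0.01, "dy": 0, "dz": 0.2, "twist": 0}, {"dx": 0.01, "dy": 0, "dz": 0.3, "twist": 0}, {"dx": 0, "dy": 0, "dz": 0.4, "twist": 0}, {"dx": 0, "dy": 0, "dz": 0.4, "twist": 0}]'

```text
clock: 19.4
position: [0.5705, -0.1726, 0.0576]
tool_rot: [-2.66, 1.561, -2.919]
force: [-19.5, 6.4, 12.8]
grip_width: 0.0246
```

```bash
python3 g.py .5885 -.1765 .056 -.2582
```

```text
d cm [0.15 0.09 1.84] twist -0.0007 pos [ 0.5705 -0.1726  0.0576] qd 0.005 F [-19.55   6.36  12.76] M [ 1.13  3.82 -0.02] t 19.4 w 0.024577769054731587 toolx [-0.01   -0.0023 -0.9999]
```

```bash
python3 - <<'E'
from h import *
from workcell import sensors,imaging
im=imaging.grab_frame('scene')[:,:,::-1]
cv2.imwrite("pics/s11.png",cv2.resize(im[140:220,160:270],None,fx=7,fy=7,interpolation=cv2.INTER_CUBIC))
cv2.imwrite("pics/w11.png",imaging.grab_frame('wrist')[:,:,::-1])
E
```

```text
(no output)
```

View pics/s11.png

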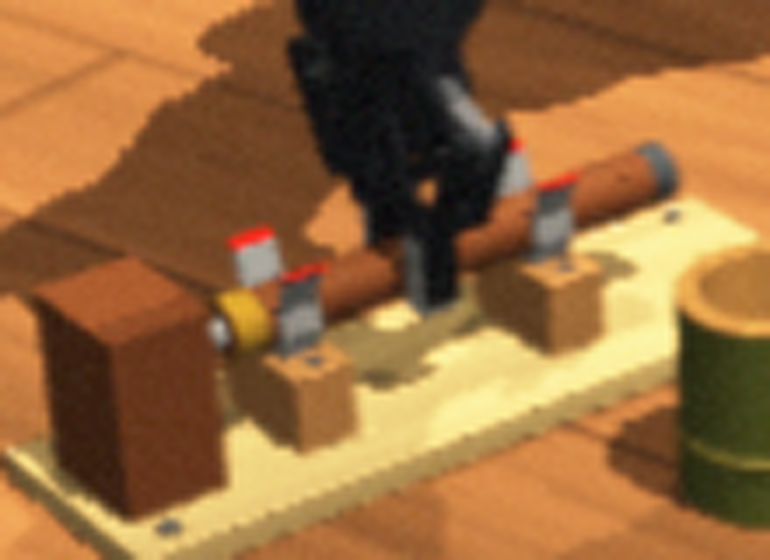

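View pics/w11.png

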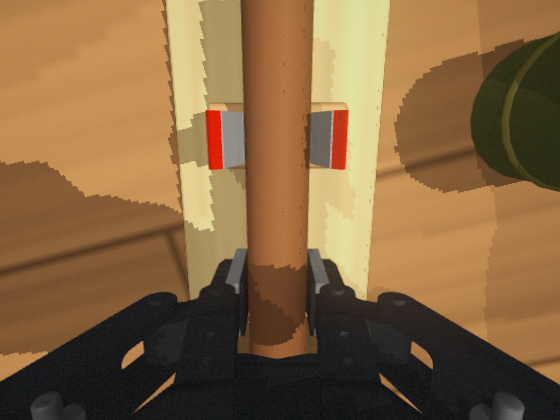

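The butt is now at (656,170) and the gap is about 16 mm, so the shaft does slide. But the clamped wrist tilts under the load and adds force. I'll let go, press it level again, and do the rest by pushing gently on the butt with closed fingers.

Emit:
arm_command --commands '[{"dx": 0, "dy": 0, "dz": 0, "twist": 0}, {"dx": 0, "dy": 0, "dz": -0.05, "twist": 0}, {"dx": 0, "dy": 0, "dz": -0.05, "twist": 0}]'

```text
clock: 19.75
position: [0.5703, -0.1726, 0.0577]
tool_rot: [-2.624, 1.561, -2.882]
force: [-0.4, -0.2, -0.3]
grip_width: 0.0247
```

Emit:
arm_command --commands '[{"dx": 0, "dy": 0, "dz": 0, "twist": 0}, {"dx": 0, "dy": 0, "dz": 0, "twist": 0}, {"dx": 0, "dy": 0, "dz": 0, "twist": 0}, {"dx": 0, "dy": 0, "dz": 0, "twist": 0}, {"dx": 0, "dy": 0, "dz": 0, "twist": 0}, {"dx": 0, "dy": 0, "dz": 0, "twist": 0}]' --grip -0.2

```text
clock: 20.25
position: [0.5704, -0.1726, 0.0577]
tool_rot: [-2.618, 1.561, -2.877]
force: [-0.6, -0.0, -0.1]
grip_width: 0.0513
```

Emit:
arm_command --commands '[{"dx": -1, "dy": 0, "dz": 0, "twist": 0}, {"dx": -2.5, "dy": 0, "dz": 0, "twist": 0}, {"dx": -4, "dy": 0, "dz": 0, "twist": 0}, {"dx": -4.5, "dy": 0, "dz": 0, "twist": 0}, {"dx": -4.5, "dy": 0, "dz": 0, "twist": 0}, {"dx": -4.5, "dy": 0, "dz": 0, "twist": 0}]'

```text
clock: 20.75
position: [0.5708, -0.1724, 0.1029]
tool_rot: [-2.6, 1.562, -2.859]
force: [-0.4, -0.1, -0.7]
grip_width: 0.0512
```

Emit:
arm_command --commands '[{"dx": 0, "dy": 0, "dz": 0, "twist": 0}, {"dx": 0, "dy": 0, "dz": 0, "twist": 0}, {"dx": 0, "dy": 0, "dz": 0, "twist": 0}, {"dx": 0, "dy": 0, "dz": 0, "twist": 0}, {"dx": 0, "dy": 0, "dz": 0, "twist": 0}, {"dx": 0, "dy": 0, "dz": 0, "twist": 0}, {"dx": 0, "dy": 0, "dz": 0, "twist": 0}, {"dx": 0, "dy": 0, "dz": 0, "twist": 0}]' --grip 1

```text
clock: 21.42
position: [0.5708, -0.1724, 0.1028]
tool_rot: [-2.606, 1.562, -2.865]
force: [-0.4, -0.3, -0.1]
grip_width: -0.0001
```

```bash
python3 g.py .5720 -.1722 .089 -.2582;  python3 - <<'E'
from h import *
from workcell import sensors,imaging
im=imaging.grab_frame('scene')[:,:,::-1]
cv2.imwrite("pics/s12.png",cv2.resize(im[140:220,160:270],None,fx=7,fy=7,interpolation=cv2.INTER_CUBIC))
E
```

```text
d cm [1.38 0.06 0.12] twist -0.0006 pos [ 0.5708 -0.1724  0.1028] qd 0.002 F [-0.38 -0.3  -0.15] M [-0.06  0.02  0.  ] t 21.4167 w -0.0001272064313626473 toolx [-0.0087 -0.0025 -1.    ]
```

View pics/s12.png

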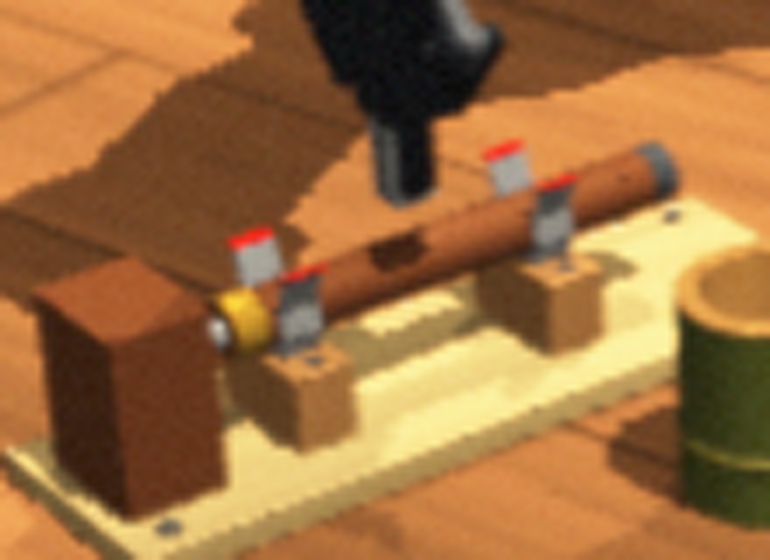

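Emit:
arm_command --commands '[{"dx": 0.4, "dy": 0.05, "dz": 0.1, "twist": 0}, {"dx": 0.8, "dy": 0.05, "dz": 0.1, "twist": 0}, {"dx": 1.2, "dy": 0.05, "dz": 0.1, "twist": 0}, {"dx": 1.4, "dy": 0.05, "dz": 0.1, "twist": 0}, {"dx": 1.5, "dy": 0.05, "dz": 0.1, "twist": 0}, {"dx": 1.6, "dy": 0.05, "dz": 0.1, "twist": 0}, {"dx": 1.65, "dy": 0.05, "dz": 0.1, "twist": 0}, {"dx": 1.7, "dy": 0.05, "dz": 0.1, "twist": 0}, {"dx": 1.7, "dy": 0.05, "dz": 0.1, "twist": 0}]'

```text
clock: 22.22
position: [0.5716, -0.1723, 0.0867]
tool_rot: [-2.609, 1.562, -2.868]
force: [-7.2, 2.0, 19.5]
grip_width: 0.0002
```

Emit:
arm_command --commands '[{"dx": 0.05, "dy": 0, "dz": 0, "twist": 0}, {"dx": 0.1, "dy": 0, "dz": 0, "twist": 0}, {"dx": 0.1, "dy": 0, "dz": 0, "twist": 0}]'

```text
clock: 22.47
position: [0.5716, -0.1722, 0.0868]
tool_rot: [-2.605, 1.562, -2.864]
force: [-6.8, 2.1, 18.2]
grip_width: 0.0
```

Emit:
arm_command --commands '[{"dx": -1, "dy": 0, "dz": 0, "twist": 0}, {"dx": -3, "dy": 0, "dz": 0, "twist": 0}, {"dx": -4, "dy": 0, "dz": -2, "twist": 0}, {"dx": -4, "dy": 0, "dz": -5, "twist": 0}, {"dx": -4, "dy": 0, "dz": -8, "twist": 0}, {"dx": -4, "dy": 0, "dz": -11, "twist": 0}, {"dx": -4, "dy": 0, "dz": -14, "twist": 0}, {"dx": -4, "dy": 0, "dz": -16, "twist": 0}, {"dx": -4, "dy": 0, "dz": -16, "twist": 0}, {"dx": -4, "dy": 0, "dz": -16, "twist": 0}, {"dx": -4, "dy": 0, "dz": -16, "twist": 0}]'

```text
clock: 23.38
position: [0.4183, -0.1313, 0.1284]
tool_rot: [-2.523, 1.563, -2.782]
force: [-0.2, 0.0, 0.0]
grip_width: 0.0002
```

```bash
python3 g.py .4173 -.1314 .062 -.2582;  python3 - <<'E'
from h import *
from workcell import sensors,imaging
s=sensors.observe();ci=imaging.camera_info('wrist');np.save('ci13.npy',dict(ci=ci,s=s),allow_pickle=True)
cv2.imwrite("pics/w13.png",imaging.grab_frame('wrist')[:,:,::-1])
im=imaging.grab_frame('scene')[:,:,::-1]
cv2.imwrite("pics/s13.png",cv2.resize(im[130:220,160:280],None,fx=6,fy=6,interpolation=cv2.INTER_CUBIC))
im=imaging.grab_frame('top')[:,:,::-1]
cv2.imwrite("pics/t13.png",im)
E
```

```text
d cm [ 6.64 -0.   -0.05] twist -0.0008 pos [ 0.4183 -0.1313  0.1284] qd 0.014 F [-0.22  0.02  0.  ] M [-0.03 -0.01 -0.02] t 23.3833 w 0.00017712117200177063 toolx [-0.0071 -0.0027 -1.    ]
```

View pics/s13.png

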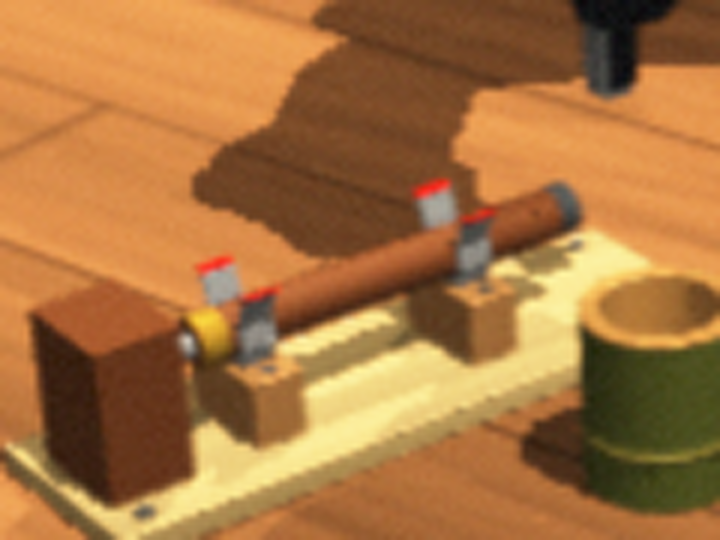

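View pics/w13.png

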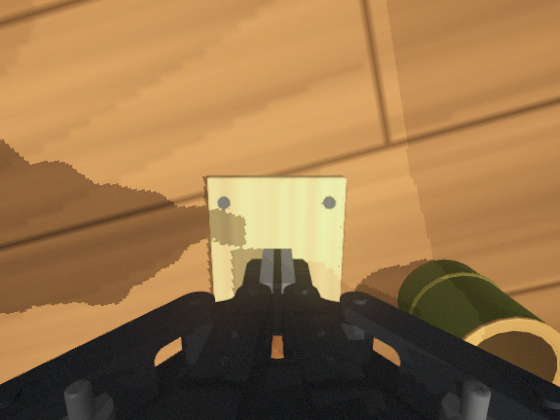

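Emit:
arm_command --commands '[{"dx": 1, "dy": 0, "dz": 0, "twist": 0}, {"dx": 2.5, "dy": 0, "dz": 0, "twist": 0}, {"dx": 4, "dy": 0, "dz": 0, "twist": 0}, {"dx": 5.5, "dy": 0, "dz": 0, "twist": 0}, {"dx": 6.3, "dy": 0, "dz": 0, "twist": 0}, {"dx": 6.6, "dy": 0, "dz": 0.3, "twist": 0}, {"dx": 6.6, "dy": 0, "dz": 0.7, "twist": 0}, {"dx": 6.6, "dy": 0, "dz": 0.9, "twist": 0}, {"dx": 6.6, "dy": 0, "dz": 1, "twist": 0}, {"dx": 6.6, "dy": 0, "dz": 1, "twist": 0}]'

```text
clock: 24.37
position: [0.4278, -0.1342, 0.0624]
tool_rot: [-2.501, 1.563, -2.76]
force: [-0.1, 0.8, 0.1]
grip_width: -0.0003
```

```bash
python3 g.py .4443 -.1384 .062 -.2582
```

```text
d cm [0.03 0.02 1.7 ] twist -0.001 pos [ 0.4278 -0.1342  0.0624] qd 0.013 F [-0.05  0.76  0.14] M [-0.04  0.02 -0.04] t 24.3667 w -0.0002982942345144309 toolx [-0.0069 -0.0027 -1.    ]
```

Emit:
arm_command --commands '[{"dx": 0, "dy": 0, "dz": 0.15, "twist": 0}, {"dx": 0, "dy": 0, "dz": 0.3, "twist": 0}, {"dx": 0, "dy": 0, "dz": 0.45, "twist": 0}, {"dx": 0, "dy": 0, "dz": 0.6, "twist": 0}, {"dx": 0, "dy": 0, "dz": 0.7, "twist": 0}, {"dx": 0, "dy": 0, "dz": 0.8, "twist": 0}, {"dx": 0, "dy": 0, "dz": 0.9, "twist": 0}, {"dx": 0, "dy": 0, "dz": 1.0, "twist": 0}, {"dx": 0, "dy": 0, "dz": 1.1, "twist": 0}]'

```text
clock: 25.12
position: [0.4354, -0.1364, 0.062]
tool_rot: [-2.769, 1.558, -3.029]
force: [-21.3, 7.5, 18.6]
grip_width: 0.0001
```

```bash
python3 g.py .4443 -.1384 .062 -.2582
```

```text
d cm [-0.01  0.03  0.91] twist -0.001 pos [ 0.4354 -0.1364  0.062 ] qd 0.032 F [-21.33   7.54  18.55] M [1.41 4.15 0.02] t 25.1167 w 0.00013761573130388908 toolx [-0.013  -0.0015 -0.9999]
```

Emit:
arm_command --commands '[{"dx": -0.02, "dy": 0, "dz": -0.1, "twist": 0}, {"dx": -0.02, "dy": 0, "dz": -0.1, "twist": 0}, {"dx": -0.02, "dy": 0, "dz": -0.1, "twist": 0}]'

```text
clock: 25.37
position: [0.4347, -0.1362, 0.0623]
tool_rot: [-2.758, 1.558, -3.017]
force: [0.1, -0.1, 0.1]
grip_width: -0.0003
```

```bash
python3 g.py .4443 -.1384 .062 -.2582;  python3 - <<'E'
from h import *
from workcell import sensors,imaging
im=imaging.grab_frame('scene')[:,:,::-1]
cv2.imwrite("pics/s14.png",cv2.resize(im[140:220,160:270],None,fx=7,fy=7,interpolation=cv2.INTER_CUBIC))
E
```

```text
d cm [0.02 0.03 0.98] twist -0.001 pos [ 0.4347 -0.1362  0.0623] qd 0.004 F [ 0.09 -0.1   0.12] M [-0.01 -0.   -0.01] t 25.3667 w -0.0002774415571390791 toolx [-0.0126 -0.0016 -0.9999]
```

View pics/s14.png

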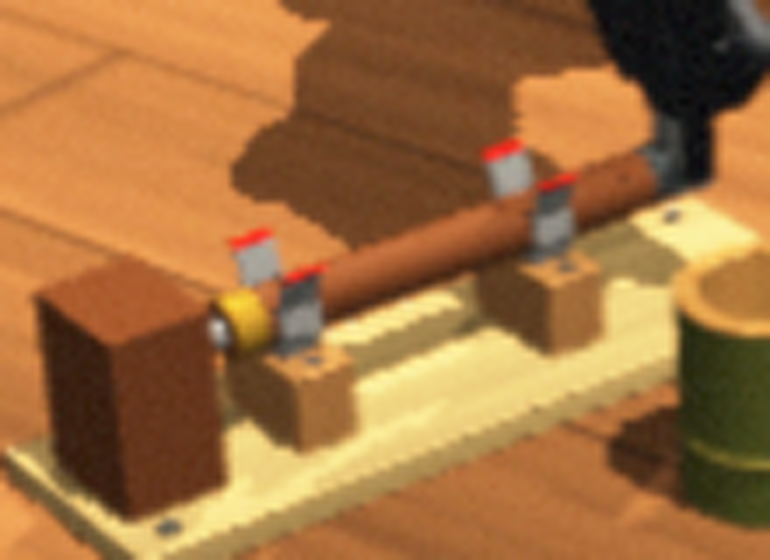

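```bash
python3 - <<'E'
from h import *
from workcell import imaging
cs=imaging.camera_info('scene')
O=np.array([.572,-.1722,0]);y=-.2582;A=np.array([[np.cos(y),-np.sin(y),0],[np.sin(y),np.cos(y),0],[0,0,1]])
tr=lambda q:((q-[160-.43,140-.43])*7).round(0).tolist()
P=lambda *p:tr(proj(cs,[O+A@np.array(p)/1000]))[0]
print('mouth',P(110,0,66),'corner',P(110,30,66),P(110,30,95),P(110,30,15))
for m in (-32,-24,-22,-20,-18,-16,-14):
  a=np.linspace(0,2*np.pi,24,endpoint=False)
  e=np.array([P(m+110,13*np.cos(k),66+13*np.sin(k)) for k in a]); b=np.array([P(m-110,13*np.cos(k),66+13*np.sin(k)) for k in a])
  print(m,'shoulder',P(m+110,0,66),'ext x',e[:,0].min(),e[:,0].max(),'butt',P(m-110,0,66),'ext x',b[:,0].max(), 'y',b[:,1].min(),'dotline mid',P(m,0,79))
im=cv2.imread('pics/s13.png')
E
```

```text
mouth [180.0, 346.0] corner [220.0, 375.0] [213.0, 310.0] [232.0, 487.0]
-32 shoulder [250.0, 321.0] ext x 232.0 267.0 butt [687.0, 161.0] ext x 706.0 y 132.0 dotline mid [475.0, 210.0]
-24 shoulder [232.0, 327.0] ext x 215.0 250.0 butt [673.0, 167.0] ext x 691.0 y 138.0 dotline mid [459.0, 216.0]
-22 shoulder [228.0, 329.0] ext x 211.0 245.0 butt [669.0, 168.0] ext x 687.0 y 139.0 dotline mid [455.0, 217.0]
-20 shoulder [224.0, 330.0] ext x 207.0 241.0 butt [665.0, 169.0] ext x 683.0 y 140.0 dotline mid [451.0, 219.0]
-18 shoulder [220.0, 332.0] ext x 202.0 237.0 butt [661.0, 171.0] ext x 680.0 y 142.0 dotline mid [447.0, 220.0]
-16 shoulder [215.0, 334.0] ext x 198.0 233.0 butt [658.0, 172.0] ext x 676.0 y 143.0 dotline mid [443.0, 222.0]
-14 shoulder [211.0, 335.0] ext x 194.0 228.0 butt [654.0, 174.0] ext x 672.0 y 145.0 dotline mid [438.0, 223.0]
```

Emit:
arm_command --commands '[{"dx": 0, "dy": 0, "dz": 0.06, "twist": 0}, {"dx": -0.05, "dy": 0, "dz": 0.12, "twist": 0}, {"dx": -0.08, "dy": 0, "dz": 0.18, "twist": 0}, {"dx": -0.1, "dy": 0, "dz": 0.24, "twist": 0}, {"dx": -0.11, "dy": 0, "dz": 0.28, "twist": 0}, {"dx": -0.11, "dy": 0, "dz": 0.28, "twist": 0}]'

```text
clock: 25.92
position: [0.4354, -0.1364, 0.0628]
tool_rot: [-2.843, 1.554, -3.102]
force: [-11.8, 3.4, -2.0]
grip_width: -0.0
```

```bash
python3 g.py .4443 -.1384 .062 -.2582
```

```text
d cm [0.06 0.04 0.91] twist -0.001 pos [ 0.4354 -0.1364  0.0628] qd 0.002 F [-11.82   3.42  -2.05] M [0.66 2.09 0.  ] t 25.9167 w -3.677903496542858e-05 toolx [-1.690e-02 -7.000e-04 -9.999e-01]
```

Emit:
arm_command --commands '[{"dx": -0.04, "dy": 0, "dz": 0.1, "twist": 0}, {"dx": -0.08, "dy": 0, "dz": 0.18, "twist": 0}, {"dx": -0.1, "dy": 0, "dz": 0.24, "twist": 0}, {"dx": -0.12, "dy": 0, "dz": 0.3, "twist": 0}, {"dx": -0.14, "dy": 0, "dz": 0.35, "twist": 0}, {"dx": -0.14, "dy": 0, "dz": 0.35, "twist": 0}]'

```text
clock: 26.42
position: [0.4365, -0.1368, 0.0635]
tool_rot: [-2.898, 1.549, 3.126]
force: [-11.3, 3.4, -1.2]
grip_width: 0.0
```

```bash
python3 g.py .4443 -.1384 .062 -.2582
```

```text
d cm [0.13 0.05 0.8 ] twist -0.0009 pos [ 0.4365 -0.1368  0.0635] qd 0.002 F [-11.27   3.42  -1.18] M [ 0.75  2.5  -0.04] t 26.4167 w 3.910115888089003e-05 toolx [-2.190e-02  3.000e-04 -9.998e-01]
```

Emit:
arm_command --commands '[{"dx": -0.04, "dy": 0, "dz": 0.1, "twist": 0}, {"dx": -0.08, "dy": 0, "dz": 0.2, "twist": 0}, {"dx": -0.1, "dy": 0, "dz": 0.3, "twist": 0}, {"dx": -0.1, "dy": 0, "dz": 0.4, "twist": 0}, {"dx": -0.1, "dy": 0, "dz": 0.5, "twist": 0}, {"dx": -0.1, "dy": 0, "dz": 0.6, "twist": 0}, {"dx": -0.1, "dy": 0, "dz": 0.7, "twist": 0}, {"dx": -0.1, "dy": 0, "dz": 0.8, "twist": 0}, {"dx": -0.1, "dy": 0, "dz": 0.9, "twist": 0}, {"dx": -0.1, "dy": 0, "dz": 1.0, "twist": 0}, {"dx": -0.1, "dy": 0, "dz": 1.1, "twist": 0}, {"dx": -0.1, "dy": 0, "dz": 1.1, "twist": 0}]'

```text
clock: 27.42
position: [0.4452, -0.1392, 0.0637]
tool_rot: [-2.929, 1.545, 3.095]
force: [-11.1, 3.8, -0.8]
grip_width: 0.0002
```

```bash
python3 g.py .4443 -.1384 .062 -.2582;  python3 - <<'E'
from h import *
from workcell import sensors,imaging
im=imaging.grab_frame('scene')[:,:,::-1]
cv2.imwrite("pics/s15.png",cv2.resize(im[140:220,160:270],None,fx=7,fy=7,interpolation=cv2.INTER_CUBIC))
E
```

```text
d cm [ 0.17  0.06 -0.1 ] twist -0.0009 pos [ 0.4452 -0.1392  0.0637] qd 0.006 F [-11.12   3.8   -0.79] M [ 0.77  2.18 -0.06] t 27.4167 w 0.00022068784279702212 toolx [-0.0263  0.0012 -0.9997]
```

View pics/s15.png

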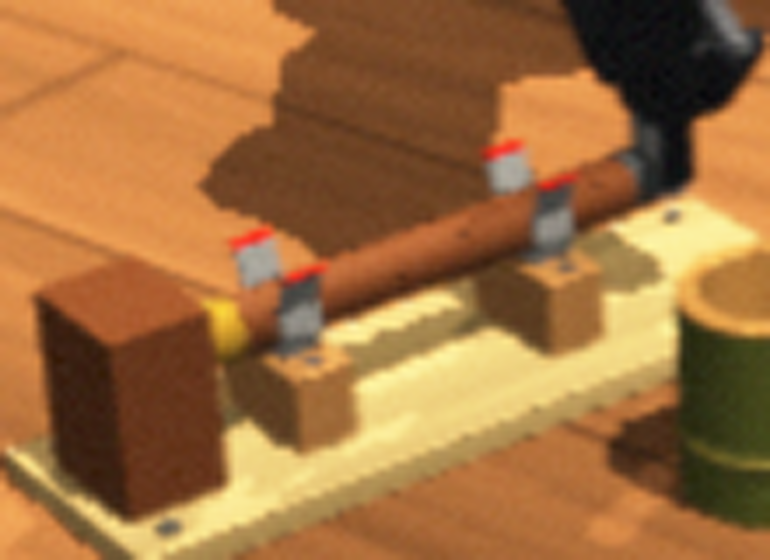

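Emit:
arm_command --commands '[{"dx": -0.04, "dy": 0, "dz": 0.1, "twist": 0}, {"dx": -0.08, "dy": 0, "dz": 0.18, "twist": 0}, {"dx": -0.1, "dy": 0, "dz": 0.25, "twist": 0}, {"dx": -0.1, "dy": 0, "dz": 0.32, "twist": 0}, {"dx": -0.1, "dy": 0, "dz": 0.39, "twist": 0}, {"dx": -0.1, "dy": 0, "dz": 0.46, "twist": 0}, {"dx": -0.1, "dy": 0, "dz": 0.52, "twist": 0}, {"dx": -0.1, "dy": 0, "dz": 0.58, "twist": 0}, {"dx": -0.1, "dy": 0, "dz": 0.6, "twist": 0}]'

```text
clock: 28.22
position: [0.4489, -0.1403, 0.0639]
tool_rot: [-2.954, 1.54, 3.071]
force: [-12.3, 4.1, 0.1]
grip_width: -0.0
```

```bash
python3 g.py .4527 -.1407 .062 -.2582
```

```text
d cm [0.18 0.06 0.39] twist -0.0008 pos [ 0.4489 -0.1403  0.0639] qd 0.005 F [-12.34   4.08   0.13] M [ 0.86  2.41 -0.01] t 28.2167 w -4.089107452807042e-05 toolx [-0.0308  0.0022 -0.9995]
```

Emit:
arm_command --commands '[{"dx": -0.04, "dy": 0, "dz": 0.1, "twist": 0}, {"dx": -0.08, "dy": 0, "dz": 0.18, "twist": 0}, {"dx": -0.1, "dy": 0, "dz": 0.23, "twist": 0}, {"dx": -0.1, "dy": 0, "dz": 0.28, "twist": 0}, {"dx": -0.1, "dy": 0, "dz": 0.32, "twist": 0}, {"dx": -0.1, "dy": 0, "dz": 0.34, "twist": 0}]'

```text
clock: 28.72
position: [0.45, -0.1406, 0.0643]
tool_rot: [-2.974, 1.535, 3.05]
force: [-12.4, 4.4, 1.2]
grip_width: -0.0001
```

```bash
python3 g.py .4527 -.1407 .062 -.2582
```

```text
d cm [0.22 0.06 0.27] twist -0.0008 pos [ 0.45   -0.1406  0.0643] qd 0.007 F [-12.37   4.42   1.19] M [ 0.88  2.42 -0.  ] t 28.7167 w -0.00011731672510522859 toolx [-0.0354  0.0032 -0.9994]
```

Emit:
arm_command --commands '[{"dx": -0.04, "dy": 0, "dz": 0.1, "twist": 0}, {"dx": -0.08, "dy": 0, "dz": 0.18, "twist": 0}, {"dx": -0.1, "dy": 0, "dz": 0.23, "twist": 0}, {"dx": -0.1, "dy": 0, "dz": 0.28, "twist": 0}, {"dx": -0.1, "dy": 0, "dz": 0.32, "twist": 0}, {"dx": -0.1, "dy": 0, "dz": 0.34, "twist": 0}]'

```text
clock: 29.22
position: [0.4511, -0.1409, 0.0645]
tool_rot: [-2.989, 1.53, 3.035]
force: [-11.8, 3.7, 0.8]
grip_width: 0.0001
```

```bash
python3 g.py .4527 -.1407 .062 -.2582;  python3 - <<'E'
from h import *
from workcell import sensors,imaging
im=imaging.grab_frame('scene')[:,:,::-1]
cv2.imwrite("pics/s16.png",cv2.resize(im[150:210,160:270],None,fx=7,fy=7,interpolation=cv2.INTER_CUBIC))
E
```

```text
d cm [0.25 0.06 0.16] twist -0.0006 pos [ 0.4511 -0.1409  0.0645] qd 0.006 F [-11.8    3.7    0.79] M [ 0.89  2.4  -0.01] t 29.2167 w 0.00010199716110398164 toolx [-0.0402  0.0043 -0.9992]
```

View pics/s16.png

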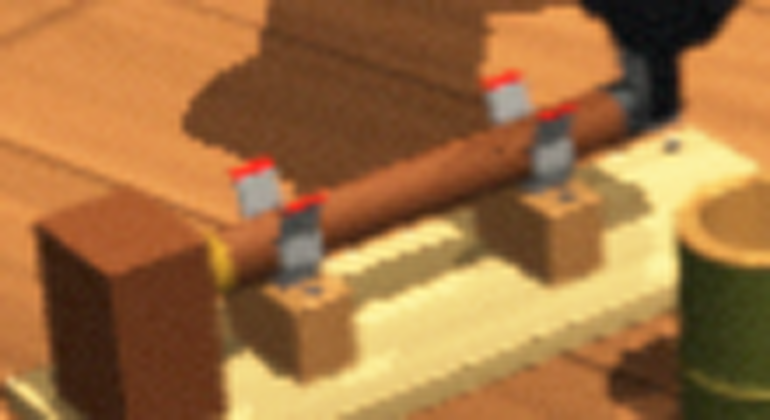

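Emit:
arm_command --commands '[{"dx": -0.04, "dy": 0, "dz": 0.1, "twist": 0}, {"dx": -0.08, "dy": 0, "dz": 0.18, "twist": 0}, {"dx": -0.1, "dy": 0, "dz": 0.23, "twist": 0}, {"dx": -0.1, "dy": 0, "dz": 0.28, "twist": 0}, {"dx": -0.1, "dy": 0, "dz": 0.32, "twist": 0}, {"dx": -0.1, "dy": 0, "dz": 0.34, "twist": 0}]'

```text
clock: 29.77
position: [0.4523, -0.1413, 0.0648]
tool_rot: [-3.0, 1.526, 3.024]
force: [-11.7, 4.2, -0.6]
grip_width: 0.0
```

```bash
python3 g.py .4527 -.1407 .062 -.2582
```

```text
d cm [0.28 0.07 0.04] twist -0.0006 pos [ 0.4523 -0.1413  0.0648] qd 0.005 F [-11.68   4.16  -0.64] M [0.89 2.46 0.04] t 29.7667 w 4.4745966677110015e-05 toolx [-0.0448  0.0053 -0.999 ]
```

Emit:
arm_command --commands '[{"dx": -0.04, "dy": 0, "dz": 0.1, "twist": 0}, {"dx": -0.08, "dy": 0, "dz": 0.18, "twist": 0}, {"dx": -0.1, "dy": 0, "dz": 0.23, "twist": 0}, {"dx": -0.1, "dy": 0, "dz": 0.28, "twist": 0}, {"dx": -0.1, "dy": 0, "dz": 0.32, "twist": 0}, {"dx": -0.1, "dy": 0, "dz": 0.34, "twist": 0}]'

```text
clock: 30.27
position: [0.4535, -0.1416, 0.0651]
tool_rot: [-3.011, 1.521, 3.014]
force: [-11.9, 5.0, 0.3]
grip_width: 0.0003
```

```bash
python3 g.py .4527 -.1407 .062 -.2582
```

```text
d cm [ 0.32  0.07 -0.08] twist -0.0004 pos [ 0.4535 -0.1416  0.0651] qd 0.007 F [-11.86   5.     0.32] M [ 0.9   2.32 -0.01] t 30.2667 w 0.00029575560964825097 toolx [-0.0495  0.0064 -0.9988]
```

Emit:
arm_command --commands '[{"dx": -0.04, "dy": 0, "dz": 0.1, "twist": 0}, {"dx": -0.08, "dy": 0, "dz": 0.18, "twist": 0}, {"dx": -0.1, "dy": 0, "dz": 0.23, "twist": 0}, {"dx": -0.1, "dy": 0, "dz": 0.28, "twist": 0}, {"dx": -0.1, "dy": 0, "dz": 0.32, "twist": 0}, {"dx": -0.1, "dy": 0, "dz": 0.34, "twist": 0}]'

```text
clock: 30.77
position: [0.4538, -0.1417, 0.0653]
tool_rot: [-3.021, 1.515, 3.004]
force: [-17.1, 6.5, 3.3]
grip_width: -0.0001
```

```bash
python3 g.py .4527 -.1407 .062 -.2582;  python3 - <<'E'
from h import *
from workcell import sensors,imaging
im=imaging.grab_frame('scene')[:,:,::-1]
cv2.imwrite("pics/s17.png",cv2.resize(im[150:210,160:270],None,fx=7,fy=7,interpolation=cv2.INTER_CUBIC))
E
```

```text
d cm [ 0.33  0.07 -0.12] twist -0.0004 pos [ 0.4538 -0.1417  0.0653] qd 0.005 F [-17.08   6.51   3.31] M [ 1.19  3.37 -0.  ] t 30.7667 w -0.00010522009205683953 toolx [-0.0557  0.0077 -0.9984]
```

View pics/s17.png

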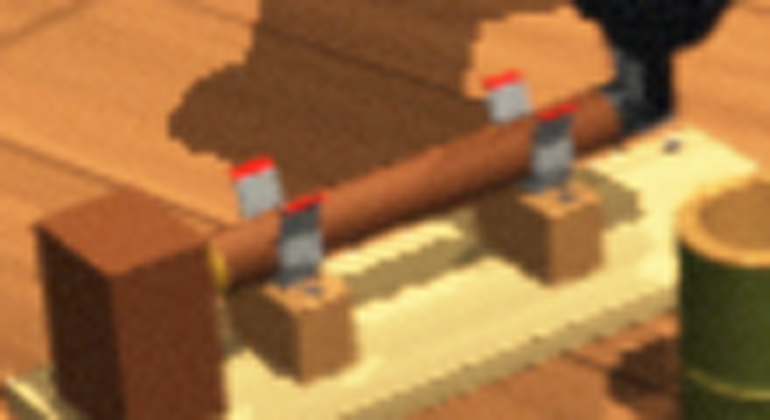

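Force rose from 12.5 to 18 N with only 0.3 mm of travel, where I expected the butt. I'll repeat the same gentle push once to confirm.

Emit:
arm_command --commands '[{"dx": -0.04, "dy": 0, "dz": 0.1, "twist": 0}, {"dx": -0.08, "dy": 0, "dz": 0.18, "twist": 0}, {"dx": -0.1, "dy": 0, "dz": 0.23, "twist": 0}, {"dx": -0.1, "dy": 0, "dz": 0.28, "twist": 0}, {"dx": -0.1, "dy": 0, "dz": 0.3, "twist": 0}, {"dx": -0.1, "dy": 0, "dz": 0.3, "twist": 0}]'

```text
clock: 31.32
position: [0.4538, -0.1418, 0.0654]
tool_rot: [-3.029, 1.508, 2.995]
force: [-16.1, 5.4, 2.1]
grip_width: 0.0
```

```bash
python3 g.py .4527 -.1407 .062 -.2582
```

```text
d cm [ 0.35  0.08 -0.11] twist -0.0004 pos [ 0.4538 -0.1418  0.0654] qd 0.003 F [-16.13   5.42   2.07] M [ 1.19  3.25 -0.02] t 31.3167 w 2.1459831556588127e-05 toolx [-0.0622  0.0092 -0.998 ]
```

Emit:
arm_command --commands '[{"dx": 0, "dy": 0, "dz": -0.5, "twist": 0}, {"dx": 0, "dy": 0, "dz": -1.5, "twist": 0}, {"dx": 0, "dy": 0, "dz": -2.5, "twist": 0}, {"dx": -1, "dy": 0, "dz": -3, "twist": 0}, {"dx": -4, "dy": 0, "dz": -3, "twist": 0}, {"dx": -7, "dy": 0, "dz": -3, "twist": 0}, {"dx": -10, "dy": 0, "dz": -3, "twist": 0}, {"dx": -12, "dy": 0, "dz": -3, "twist": 0}, {"dx": -12, "dy": 0, "dz": -3, "twist": 0}, {"dx": -12, "dy": 0, "dz": -3, "twist": 0}]'

```text
clock: 32.15
position: [0.4327, -0.1353, 0.1886]
tool_rot: [-3.028, 1.511, 2.997]
force: [-0.1, 0.6, 0.0]
grip_width: 0.0002
```

```bash
python3 g.py .4527 -.1407 .062 -.2582;  python3 - <<'E'
from h import *
from workcell import sensors,imaging
im=imaging.grab_frame('scene')[:,:,::-1]
cv2.imwrite("pics/s18full.png",im)
cv2.imwrite("pics/s18.png",cv2.resize(im[140:220,160:270],None,fx=7,fy=7,interpolation=cv2.INTER_CUBIC))
im=imaging.grab_frame('top')[:,:,::-1]
cv2.imwrite("pics/t18.png",cv2.resize(im[165:315,325:425],None,fx=4,fy=4,interpolation=cv2.INTER_CUBIC))
cs=imaging.camera_info('scene')
O=np.array([.572,-.1722,0]);y=-.2582;A=np.array([[np.cos(y),-np.sin(y),0],[np.sin(y),np.cos(y),0],[0,0,1]])
tr=lambda q:((q-[160-.43,140-.43])*7).round(0).tolist()
P=lambda *p:tr(proj(cs,[O+A@np.array(p)/1000]))[0]
a=np.linspace(0,2*np.pi,24,endpoint=False)
for m in (0,-2):
  b=np.array([P(m-110,13*np.cos(k),66+13*np.sin(k)) for k in a]);print(m,'butt',P(m-110,0,66),b.min(0),b.max(0))
E
```

```text
d cm [12.52  0.07  2.82] twist -0.0004 pos [ 0.4327 -0.1353  0.1886] qd 0.041 F [-0.09  0.59  0.01] M [-0.09 -0.01 -0.02] t 32.15 w 0.00018848275150735186 toolx [-0.0589  0.0086 -0.9982]
0 butt [628.0, 183.0] [610. 154.] [646. 212.]
-2 butt [631.0, 182.0] [613. 153.] [650. 211.]
```

View pics/s18.png

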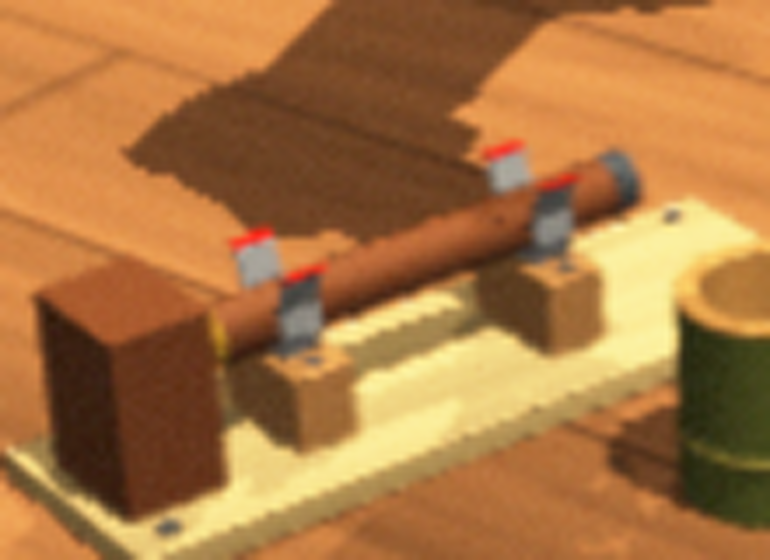

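View pics/t18.png

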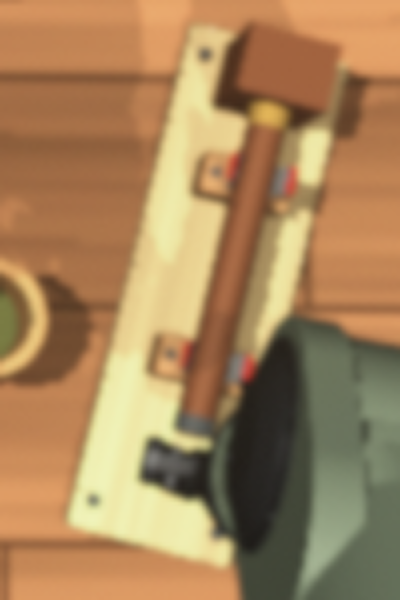

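The top view shows the shoulder ring against the guard block, at crop (268,115). In the scene view the butt at (622,180) looks about 4 crop pixels high, which could mean the rear rose about 1 mm. I'll check and mend that with a gentle press from above.

```bash
python3 g.py .5527 -.1671 .12 -.2582; python3 g.py .5527 -.1671 .093 -.2582
```

```text
d cm [ 5.91  0.04 12.89] twist -0.0003 pos [ 0.4319 -0.1351  0.187 ] qd 0.018 F [ 0.91  0.73 -0.2 ] M [-0.01 -0.14 -0.05] t 32.25 w -0.0003134750604996759 toolx [-0.0621  0.0092 -0.998 ]
d cm [ 8.6   0.06 13.06] twist -0.0003 pos [ 0.4319 -0.1351  0.187 ] qd 0.018 F [ 0.91  0.73 -0.2 ] M [-0.01 -0.14 -0.05] t 32.25 w -0.0003134750604996759 toolx [-0.0621  0.0092 -0.998 ]
```

Emit:
arm_command --commands '[{"dx": 0, "dy": 0, "dz": 3, "twist": 0}, {"dx": 0, "dy": 0, "dz": 6, "twist": 0}, {"dx": 0.5, "dy": 0, "dz": 9, "twist": 0}, {"dx": 2, "dy": 0, "dz": 11.5, "twist": 0}, {"dx": 4, "dy": 0, "dz": 12.9, "twist": 0}, {"dx": 6, "dy": 0, "dz": 12.9, "twist": 0}, {"dx": 7.5, "dy": 0, "dz": 13, "twist": 0}, {"dx": 8.3, "dy": 0.05, "dz": 13, "twist": 0}, {"dx": 8.6, "dy": 0.05, "dz": 13, "twist": 0}, {"dx": 8.6, "dy": 0.05, "dz": 13, "twist": 0}, {"dx": 8.6, "dy": 0.05, "dz": 13, "twist": 0}]'

```text
clock: 33.17
position: [0.5522, -0.1671, 0.0936]
tool_rot: [-3.029, 1.508, 2.996]
force: [1.0, -0.0, 1.2]
grip_width: -0.0
```

```bash
python3 g.py .5527 -.1671 .089 -.2582
```

```text
d cm [0.46 0.01 0.07] twist -0.0002 pos [ 0.5522 -0.1671  0.0936] qd 0.014 F [ 1.04 -0.03  1.16] M [-0.02 -0.1   0.04] t 33.1667 w -1.3077493935882167e-05 toolx [-0.0617  0.0091 -0.9981]
```

Emit:
arm_command --commands '[{"dx": 0.15, "dy": 0, "dz": 0, "twist": 0}, {"dx": 0.25, "dy": 0, "dz": 0, "twist": 0}, {"dx": 0.35, "dy": 0, "dz": 0, "twist": 0}, {"dx": 0.42, "dy": 0, "dz": 0, "twist": 0}, {"dx": 0.5, "dy": 0, "dz": 0, "twist": 0}, {"dx": 0.5, "dy": 0, "dz": 0, "twist": 0}]'

```text
clock: 33.67
position: [0.5519, -0.167, 0.0886]
tool_rot: [-3.029, 1.508, 2.996]
force: [-0.2, 1.0, 0.1]
grip_width: -0.0005
```

Emit:
arm_command --commands '[{"dx": 0.05, "dy": 0, "dz": 0, "twist": 0}, {"dx": 0.1, "dy": 0, "dz": 0, "twist": 0}, {"dx": 0.1, "dy": 0, "dz": 0, "twist": 0}]'

```text
clock: 33.92
position: [0.5519, -0.167, 0.0878]
tool_rot: [-3.029, 1.509, 2.995]
force: [-1.1, 0.7, 4.4]
grip_width: 0.0001
```

Emit:
arm_command --commands '[{"dx": 0.05, "dy": 0, "dz": 0, "twist": 0}, {"dx": 0.1, "dy": 0, "dz": 0, "twist": 0}, {"dx": 0.1, "dy": 0, "dz": 0, "twist": 0}]'

```text
clock: 34.17
position: [0.5518, -0.167, 0.0871]
tool_rot: [-3.029, 1.509, 2.995]
force: [-2.5, 1.1, 8.5]
grip_width: 0.0001
```

Emit:
arm_command --commands '[{"dx": 0.06, "dy": 0, "dz": 0, "twist": 0}, {"dx": 0.12, "dy": 0, "dz": 0, "twist": 0}, {"dx": 0.12, "dy": 0, "dz": 0, "twist": 0}]'

```text
clock: 34.42
position: [0.5519, -0.1671, 0.0868]
tool_rot: [-3.03, 1.509, 2.995]
force: [-5.2, 1.6, 18.9]
grip_width: -0.0001
```

Emit:
arm_command --commands '[{"dx": 0.06, "dy": 0, "dz": 0, "twist": 0}, {"dx": 0.12, "dy": 0, "dz": 0, "twist": 0}, {"dx": 0.12, "dy": 0, "dz": 0, "twist": 0}]'

```text
clock: 34.67
position: [0.5519, -0.167, 0.0868]
tool_rot: [-3.03, 1.509, 2.994]
force: [-6.3, 1.9, 21.9]
grip_width: -0.0002
```

Emit:
arm_command --commands '[{"dx": -0.5, "dy": 0, "dz": 0, "twist": 0}, {"dx": -2, "dy": 0, "dz": 0, "twist": 0}, {"dx": -5, "dy": 0, "dz": 0, "twist": 0}, {"dx": -8, "dy": 0, "dz": 0, "twist": 0}, {"dx": -11, "dy": 0, "dz": 0, "twist": 0}, {"dx": -13, "dy": 0, "dz": 0, "twist": 0}, {"dx": -13, "dy": 0, "dz": 0, "twist": 0}, {"dx": -13, "dy": 0, "dz": 0, "twist": 0}]'

```text
clock: 35.33
position: [0.5602, -0.1683, 0.2175]
tool_rot: [-3.03, 1.511, 2.995]
force: [-0.1, -0.3, -0.7]
grip_width: -0.0002
```

```bash
python3 - <<'E'
from h import *
from workcell import sensors,imaging
im=imaging.grab_frame('scene')[:,:,::-1]
cv2.imwrite("pics/s19full.png",im)
cv2.imwrite("pics/s19.png",cv2.resize(im[140:220,160:270],None,fx=7,fy=7,interpolation=cv2.INTER_CUBIC))
cv2.imwrite("pics/w19.png",imaging.grab_frame('wrist')[:,:,::-1])
E
```

```text
(no output)
```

View pics/s19.png

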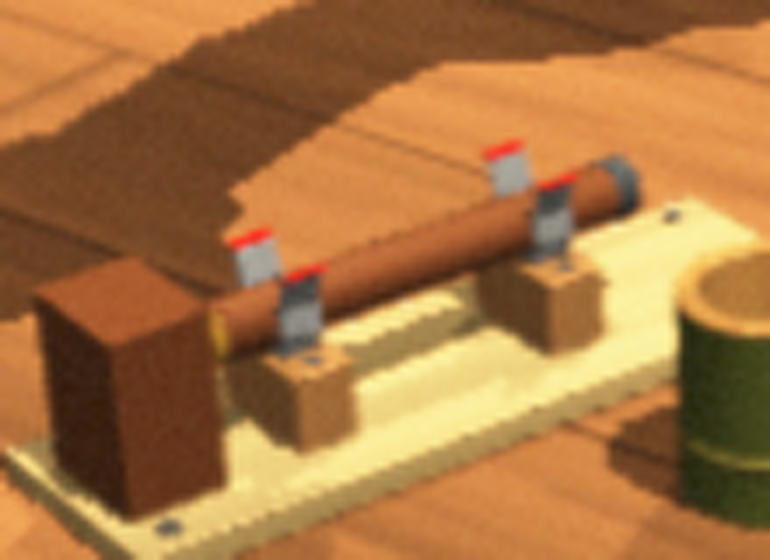

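View pics/s19full.png

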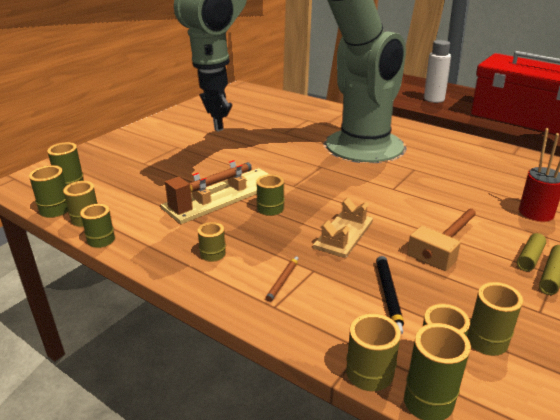

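```bash
python3 - <<'E'
from workcell import order
print(order.job_done())
E
```

```text
the job is handed in; nothing more can be done
None
```

The punch lies home on the floors of both clips, with its shoulder against the guard block. The gripper is clear of everything, and I handed the job in at about 35.5 s. The bystander cups and the mallet look unmoved in the last picture.

**What I did:**
- **Pick and press in:** I took the punch from the cradle and pressed it into both clips with the shoulder about 32 mm short of the guard. I then seated it with closed fingertips from above, at about 18 N with no further travel.
- **First slide:** I began the slide with the punch clamped in the gripper. The wrist tilted, and the force reached about 29 N along the rack and 24 N downward. I let go and pressed the punch home again.
- **Second slide:** I pushed on the butt end with closed fingers. It slid at about 12 N until the force rose to 17–18 N and travel stopped. That puts about 6 N on the guard.

**Last checks:**
- **Rear had lifted:** After the slide the butt end looked about 1 mm high, so I pressed once more from above. It stopped at the same height as the first seating, at about 22 N.
- **Final picture:** The butt end now lies where the seated position should put it, and the ring is at the guard face.
- **Not checked:** I did not push against the guard again after that last press. A gap of about 0.2 mm at the shoulder is possible. The front clip's floor is hidden in the pictures, so I judged that end from the force and height readings.

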